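# Unclip, time and pin two carousel drive units on the liquid-handler deck

## Robot

A 6-joint arm with a two-finger parallel gripper is mounted at the origin on the work surface. World frame = base frame: x ahead of the robot, y to its left, z up, the work surface at z = 0. Lengths are in m, angles in rad, forces in N, time in s.
With the tool pointing down it reaches from about 0.25 to 0.775 m from the base axis. Payload 4 kg.
Tool frame: the origin (TCP) lies midway between the tips of the shut fingers; the grasp point (between the pads) lies 19 mm behind it; z points along the fingers, y is the direction in which the jaws open and shut (so a half turn about z gives the same grasp; the last joint's range is limited). The gripper opens to 85 mm and grips with 20 to 120 N. Pads are 22 mm wide; open, the fingers measure 114 mm over their backs; the gripper's body (76 mm by 85 mm) begins 54 mm behind the grasp point. The pads swing forward as they close: fully open they stand 13 mm farther back than shut.
Start: joints at [-1.38, 0.087, 1.371, -0, 1.684, -0.103], TCP at [0.159, -0.526, 0.231] pointing down, gripper open.
Joint ranges: [-3.1, 3.1], [-0.76, 2.03], [0.27, 2.55], [-1.08, 4.22], [0.17, 2.65], [-2.57, 2.57]. Speed limits (rad/s): [2.79, 2.79, 3.14, 3.14, 3.14, 3.14].

## Interface

Orientations are given as a unit quaternion [x, y, z, w].
In Python, from rig import manip gives the robot as it stands.
- The arm moves only by the tool carry_out, never from a script. Its argument "series" is a list that holds one entry, the list of rows, each a list of 7 numbers: the opening, from 0 (shut) to 1 (fully open), then the shift along the tool's x, y, z in units of 4 cm (1.0 is 4 cm), then the turn, a rotation vector about the tool's x, y, z in units of 5 degrees (1.0 is 5 degrees). In form: [[[claw, tx, ty, tz, ax, ay, az], ...]]. A call has exactly 10 rows; each row shifts and turns the commanded pose from where the row before left it, along the tool's axes as they then stand; what a row does not reach is not made up. A row lasts 1/10 s, in which the tool goes at most 50 mm and 8.59 degrees, less where a joint would pass 70% of its speed; a pose out of reach is approached as far as the arm can. A call with a number of a shift or a turn outside -1 to 1 is refused whole. A call with a gripper value outside its range is refused whole. The fingers move at their own pace and stop on an object; "grip_force" is the grip in N (left out, the last holds). Time passes only in rows, so rows that do not move let the fingers close, or fill a call up. It gives the time, the measured TCP pose, the force and the opening at its end, in the units of the state.
- manip.sense(): the state, without advancing time (a new reading comes with each control period).
- manip.camera(name): name is "side" or "top" or "wrist"; returns a dict with "pixels" (384x512x3 uint8, red, green, blue), "fov_y" (degrees; the focal length in pixels is half the picture's height over the tangent of half this angle, whatever the lens; pixels are square), "cx", "cy" (the principal point, pixels), "view" (4x4, takes a point from world to camera coordinates). Camera axes: x right, y down, z forward; pixel columns grow to the right and rows downward; lengths in m; the calibration is good to about 2 mm. A picture is of the moment at which its call begins. There is no depth.
- manip.sign_off(): hands the job in, once; it reports no verdict.
The state is a dict: "time": time; "joints": joint angles; "dq": joint speeds; "tau": joint torques, N m; "eef_pos": TCP position; "orientation": TCP orientation; "wrist_force": force on the tool from outside, world axes, zero at the start; "torque": the same for the moment, N m; "gripper_width": finger opening in m.
Only numpy, scipy, OpenCV 4.12 (cv2) and the standard library are available. Lean on these libraries where they do the work, as an engineer would, in place of code of your own. Each camera call takes 0.05 s, during which the arm holds its last target.

## Task

Two carousel drives on this liquid-handler deck are fresh from shipping: first take every red transport clip off the pulleys and put it in the grey parts tray. Then turn each black pulley by its rim until its white engraved mark stands exactly at the yellow pointer and, once its own pulley is timed, drive each unit's sprung steel timing pin fully home with the mallet held in the gripper, never pushing a pin with the gripper or arm itself. Finish with the mallet stood back upright on its face on the rubber mat, and leave the labware and other items on the deck where they are.

Things in the scene. Friction and masses are not known exactly. Their poses are not given: they have to be found in the camera images.
- unit_l: the left (robot's left, +y) drive unit, fixed: an aluminium base plate 196 x 196 x 12 mm that carries a black timing pulley on a vertical axis. Origin: on that axis at deck level; z up. The unit's +y: the yellow pointer's post (14 mm wide, 84 to 94 mm from the axis, 54 mm high). -x and -y sides: a clip station each, two lugs outside the rim, 14 mm either side of the axis line, 33 mm high
- rim_l (a point): centre of the left pulley at the height of its rim's top, 50 mm. The rim is an upright wall, 140 mm outside and 116 mm inside diameter (12 mm thick), open inside down to the web (24 mm high; hub 40 mm across, 34 mm high; shaft end 16 mm across, 40 mm high), so it can be pinched from above. It turns without end both ways, about 2 N at the rim, and stays where it is left
- mark_l (a point): outer end of the white engraved line (3 mm wide, across the rim's top) of the left pulley; 70 mm from the axis, 50 mm high, turns with the pulley
- pointer_l (a point): tip of the left unit's fixed yellow pointer, 74 mm from the axis on the unit's +y, 50 mm high; the pulley is timed when its mark stands right in front of this tip
- pin_l: the left unit's sprung steel timing pin, 40 mm from the axis on the unit's +x. Origin: top centre of its head (18 mm across, 8 mm thick); 90 mm above the deck when up, 75 mm when fully home (15 mm travel, then a hard stop). It takes about 8 N to drive and stays where it is driven. Bracket: top 64 mm high; post 16 x 30 mm, 79 to 95 mm from the axis; arm 22 mm wide from there over the rim to 27 mm from the axis
- unit_r: the right (robot's right, -y) drive unit, fixed: an aluminium base plate 196 x 196 x 12 mm that carries a black timing pulley on a vertical axis. Origin: on that axis at deck level; z up. The unit's +y: the yellow pointer's post (14 mm wide, 84 to 94 mm from the axis, 54 mm high). -x and -y sides: a clip station each, two lugs outside the rim, 14 mm either side of the axis line, 33 mm high
- rim_r (a point): centre of the right pulley at the height of its rim's top, 50 mm. The rim is an upright wall, 140 mm outside and 116 mm inside diameter (12 mm thick), open inside down to the web (24 mm high; hub 40 mm across, 34 mm high; shaft end 16 mm across, 40 mm high), so it can be pinched from above. It turns without end both ways, about 2 N at the rim, and stays where it is left
- mark_r (a point): outer end of the white engraved line (3 mm wide, across the rim's top) of the right pulley; 70 mm from the axis, 50 mm high, turns with the pulley
- pointer_r (a point): tip of the right unit's fixed yellow pointer, 74 mm from the axis on the unit's +y, 50 mm high; the pulley is timed when its mark stands right in front of this tip
- pin_r: the right unit's sprung steel timing pin, 40 mm from the axis on the unit's +x. Origin: top centre of its head (18 mm across, 8 mm thick); 90 mm above the deck when up, 75 mm when fully home (15 mm travel, then a hard stop). It takes about 8 N to drive and stays where it is driven. Bracket: top 64 mm high; post 16 x 30 mm, 79 to 95 mm from the axis; arm 22 mm wide from there over the rim to 27 mm from the axis
- clip_1: red transport clip (may be absent) of the left unit, at its -x station: a fork 20 mm thick (its x), 36 mm wide (its y, radial to the pulley), 54 mm tall, 45 g, set astride the rim. Origin: on the seat between its two legs, which rests on the rim's top; the body stands 32 mm above it, the legs (17 mm apart) hang 22 mm below it. Lifts straight off
- clip_2: red transport clip (may be absent) of the left unit, at its -y station: a fork 20 mm thick (its x), 36 mm wide (its y, radial to the pulley), 54 mm tall, 45 g, set astride the rim. Origin: on the seat between its two legs, which rests on the rim's top; the body stands 32 mm above it, the legs (17 mm apart) hang 22 mm below it. Lifts straight off
- clip_3: red transport clip (may be absent) of the right unit, at its -x station: a fork 20 mm thick (its x), 36 mm wide (its y, radial to the pulley), 54 mm tall, 45 g, set astride the rim. Origin: on the seat between its two legs, which rests on the rim's top; the body stands 32 mm above it, the legs (17 mm apart) hang 22 mm below it. Lifts straight off
- clip_4: red transport clip (may be absent) of the right unit, at its -y station: a fork 20 mm thick (its x), 36 mm wide (its y, radial to the pulley), 54 mm tall, 45 g, set astride the rim. Origin: on the seat between its two legs, which rests on the rim's top; the body stands 32 mm above it, the legs (17 mm apart) hang 22 mm below it. Lifts straight off
- tray: grey open parts tray, loose, 450 g, 130 mm (its x) x 150 mm (its y), 25 mm deep, walls 4 mm, floor 4 mm. Origin: centre of its underside
- mat: black rubber tool mat fixed on the deck, 200 mm (its x) x 130 mm (its y), 3 mm thick. Origin: centre of its underside
- mallet: dead-blow mallet, about 0.38 kg: a cylinder head 50 mm across and 62 mm long that stands upright on one of its two cream faces, and a level wooden handle, 20 mm wide, 24 mm tall, from 24 to 139 mm from the head's axis along the mallet's -x. Origin: centre of the head's lower face; z up. It balances about 9 mm from the head's axis on the handle's side
- mallet_head (a point): centre of the mallet's head, 31 mm above its lower face
- plate_96: white 96-well plate, 128 x 86 x 15 mm; bystander, to be left alone. Origin: in its middle, underside
- deep_plate: white deep-well plate, 128 x 86 x 43 mm; bystander, to be left alone. Origin: in its middle, underside
- tube_rack: black 12-tube rack, 132 x 100 x 55 mm; bystander, to be left alone. Origin: in its middle, underside
- tip_box: blue pipette-tip box, 122 x 85 x 50 mm; bystander, to be left alone. Origin: in its middle, underside
- grease_pot: small white jar with a black lid, 40 mm across, 55 mm tall; bystander, to be left alone. Origin: in its middle, underside
- screw_box: small grey screw box, 75 x 55 x 28 mm; bystander, to be left alone. Origin: in its middle, underside
Things that resemble listed ones, but are neither listed nor needed, are in the scene too. What is shaped like the mallet but orange is not meant.

How it is judged:
On the way, in this order (a step that is already met when the one before it is completed fails the run):
1. every red clip that is there lies in the parts tray (x of clip_1 in the frame of tray between -0.065 and 0.065 m and y of clip_1 in the frame of tray between -0.075 and 0.075 m and z of each of clip_1, clip_2, clip_3, clip_4 in the frame of tray below 0.06 m and x of clip_2 in the frame of tray between -0.065 and 0.065 m and y of clip_2 in the frame of tray between -0.075 and 0.075 m and x of clip_3 in the frame of tray between -0.065 and 0.065 m and y of clip_3 in the frame of tray between -0.075 and 0.075 m and x of clip_4 in the frame of tray between -0.065 and 0.065 m and y of clip_4 in the frame of tray between -0.075 and 0.075 m), for 0.2 s.
2. both pulleys are timed: each mark at its pointer (x of mark_l in the frame of unit_l between -0.004 and 0.004 m and y of mark_l in the frame of unit_l above 0.05 m and x of mark_r in the frame of unit_r between -0.004 and 0.004 m and y of mark_r in the frame of unit_r above 0.05 m), for 0.2 s.
3. both timing pins are driven home with the pulleys timed (all of step 2 and z of pin_l in the frame of unit_l below 0.077 m and z of pin_r in the frame of unit_r below 0.077 m), for 0.2 s.
At the end, for the whole second after the job is handed in: Each clip present lies in the tray (origin under 60 mm above its underside); each mark within 4 mm sideways of its pointer; each pin top under 77 mm above the deck (within 2 mm of home); mallet upright within 0.15 rad, its head over the mat; all released and at rest (all of step 1 and all of step 3 and x of mallet_head in the frame of mat between -0.095 and 0.095 m and y of mallet_head in the frame of mat between -0.062 and 0.062 m and z of mallet_head in the frame of mat below 0.04 m and angle between the z axis of mallet and the z axis of mat, either way round below 0.15 rad and linear speed of mallet below 0.02 m/s and linear speed of each of clip_1, clip_2, clip_3, clip_4 below 0.03 m/s); the robot touches nothing.
It fails at once if a bystander is moved more than 30 mm (distance of any of plate_96, deep_plate, tube_rack, tip_box, grease_pot, screw_box from where it was at the start of the episode above 0.03 m).
It fails at once if the gripper or arm itself pushes a timing pin (more than 3 N) (contact force between any of the fingers, the arm and pin_l above 3 N or contact force between any of the fingers, the arm and pin_r above 3 N).
It fails at once if a pin is driven 5 mm or more while its pulley's mark is more than 7 mm off the pointer ((z of pin_l in the frame of unit_l below 0.085 m and not (x of mark_l in the frame of unit_l between -0.007 and 0.007 m and y of mark_l in the frame of unit_l above 0.05 m)) or (z of pin_r in the frame of unit_r below 0.085 m and not (x of mark_r in the frame of unit_r between -0.007 and 0.007 m and y of mark_r in the frame of unit_r above 0.05 m))).
Of clip_1, clip_2, clip_3, clip_4 only 2 to 4 are there at a start; the rules pass over those that are not, and their reading is None.
At some moment in a run one of mallet, tray may be knocked a few centimetres aside while the robot is not near it.
It also fails if it takes over 210 s, if anything falls off the work surface, if the arm or the gripper's body presses on something with over 40 N, if the wrist force passes 120 N, or if a joint passes its speed limit or range.

## Working session

There is one attempt and no reset: what is moved stays moved. The work goes in short steps, Python scripts to look and compute and a tool call to move; the robot and the scene stay as the last step left them, time stands still between calls to the robot, and variables do not carry over. Pictures are saved under pics/ and viewed, and the job is handed in when it is done.

Besides the shell and the picture viewer there is one more tool, called after "Call:" as name([rows], argument=value, ...), one row to a line, values as JSON. carry_out: Moves the arm, as the interface text tells. Shifts and turns lie within -1 to 1; 1 stands for 4 cm of shift or 5 degrees of turn. Its arguments: {"type":"object","properties":{"series":{"type":"array"},"grip_force":{"type":"number"}},"required":["series"]}

```bash
ls; mkdir -p pics
python3 - <<'E'
from rig import manip
import cv2,json,numpy as np
print(manip.sense())
for n in ["side","top","wrist"]:
    c=manip.camera(n)
    cv2.imwrite(f"pics/{n}0.png",c["pixels"][:,:,::-1])
    print(n,c["fov_y"],c["cx"],c["cy"],np.round(c["view"],4).tolist())
    print([k for k in c])
E
```

```text
pics
{'time': 0.0, 'joints': array([-1.38009155e+00,  8.79770082e-02,  1.37230789e+00, -1.67556017e-05,
        1.68360733e+00, -1.03126845e-01]), 'dq': array([ 0.00097253,  0.00026226,  0.00034563,  0.00086066, -0.00182739,
        0.00081202]), 'tau': array([ 3.14346717e-04, -3.51865089e+01, -3.13270497e+01, -3.04557707e-04,
        1.07361807e-02, -4.59366305e-06]), 'eef_pos': array([ 0.15916971, -0.52592461,  0.2300999 ]), 'orientation': array([ 9.89226753e-01,  1.46386850e-01, -5.86494389e-05, -1.14831800e-03]), 'wrist_force': array([ 0.15053422, -0.27280933, -0.33298141]), 'torque': array([-0.00462882,  0.00393339,  0.04550306]), 'gripper_width': 0.08520279030050636}
side 47.09284999725071 256.78639176461473 197.55881430419942 [[-0.9887, -0.1483, -0.021, 0.5106], [-0.0835, 0.6623, -0.7446, 0.1017], [0.1243, -0.7344, -0.6672, 1.3703], [0.0, 0.0, 0.0, 1.0]]
['pixels', 'fov_y', 'cx', 'cy', 'view']
top 44.08349178480836 263.7091026550418 196.20277927982409 [[0.0053, -1.0, 0.0022, 0.0063], [-0.988, -0.0056, -0.1546, 0.5215], [0.1546, -0.0013, -0.988, 1.6334], [0.0, 0.0, 0.0, 1.0]]
['pixels', 'fov_y', 'cx', 'cy', 'view']
wrist 65.5180755530705 252.92314363749892 192.2565504863926 [[0.2897, -0.9571, -0.0026, -0.5487], [-0.9129, -0.2771, 0.2997, -0.0393], [-0.2876, -0.0845, -0.954, 0.3803], [0.0, 0.0, 0.0, 1.0]]
['pixels', 'fov_y', 'cx', 'cy', 'view']
```

View pics/top0.png

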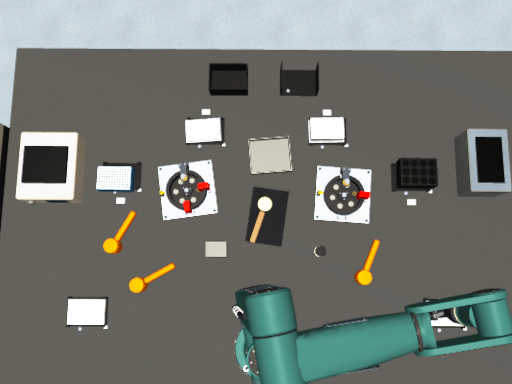

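View pics/side0.png

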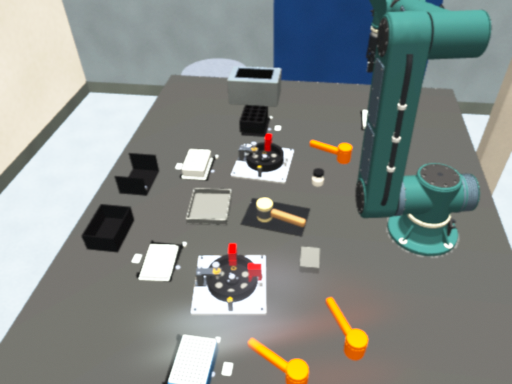

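View pics/wrist0.png

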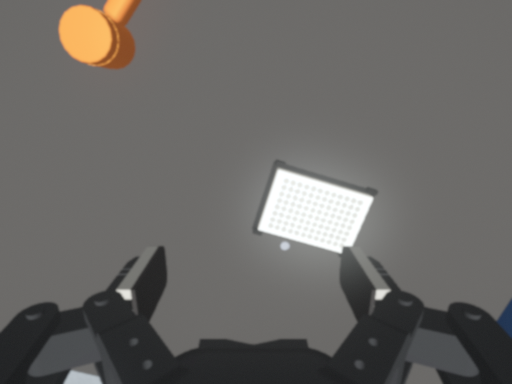

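Candidates: cream-faced mallet (265,204) versus orange look-alikes (111,245), (137,285), (364,277). Grey tray (270,155) versus black open boxes (229,79), (300,80). Red clips at (203,186), (187,206) and (363,195). I'll check them in close crops.

```bash
cat > h.py <<'E'
from rig import manip
import cv2,numpy as np
from scipy.spatial.transform import Rotation as R
def cam(n):
    c=manip.camera(n); c["f"]=192/np.tan(np.radians(c["fov_y"]/2)); c["view"]=np.array(c["view"]); return c
def back(c,u,v,z):
    V=c["view"]; d=np.array([(u-c["cx"])/c["f"],(v-c["cy"])/c["f"],1.])
    o=-V[:3,:3].T@V[:3,3]; d=V[:3,:3].T@d
    return (o+d*(z-o[2])/d[2])
def proj(c,p):
    q=c["view"][:3,:3]@np.array(p)+c["view"][:3,3]; return np.array([c["cx"],c["cy"]])+c["f"]*q[:2]/q[2]
def crop(c,u0,v0,u1,v1,k,name):
    im=cv2.resize(c["pixels"][v0:v1,u0:u1,::-1],None,fx=k,fy=k,interpolation=cv2.INTER_CUBIC)
    cv2.imwrite("pics/"+name,im)
E
python3 - <<'E'
from h import *
c=cam("top")
a=c["pixels"]
def up(u0,v0,u1,v1,k): return cv2.resize(a[v0:v1,u0:u1,::-1],None,fx=k,fy=k,interpolation=cv2.INTER_CUBIC)
cv2.imwrite("pics/a.png",np.hstack([up(150,150,230,230,5),up(305,155,385,235,5)]))
cv2.imwrite("pics/b.png",up(235,125,305,255,4))
s=cam("side"); crop(s,180,230,290,320,7,"c.png"); crop(s,225,125,305,190,9,"d.png")
E
```

```text
(no output)
```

View pics/a.png

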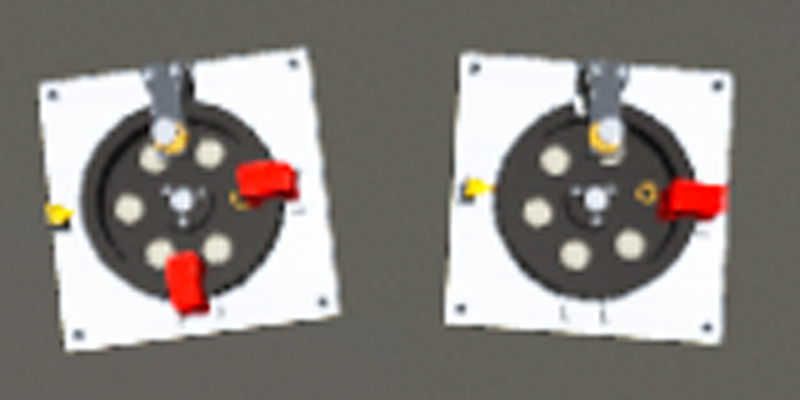

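View pics/b.png

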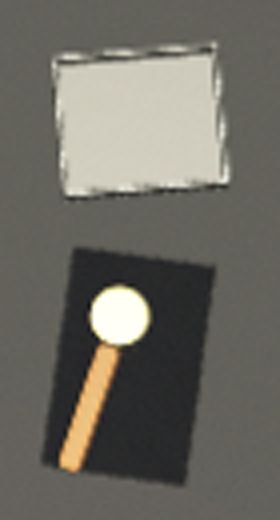

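View pics/c.png

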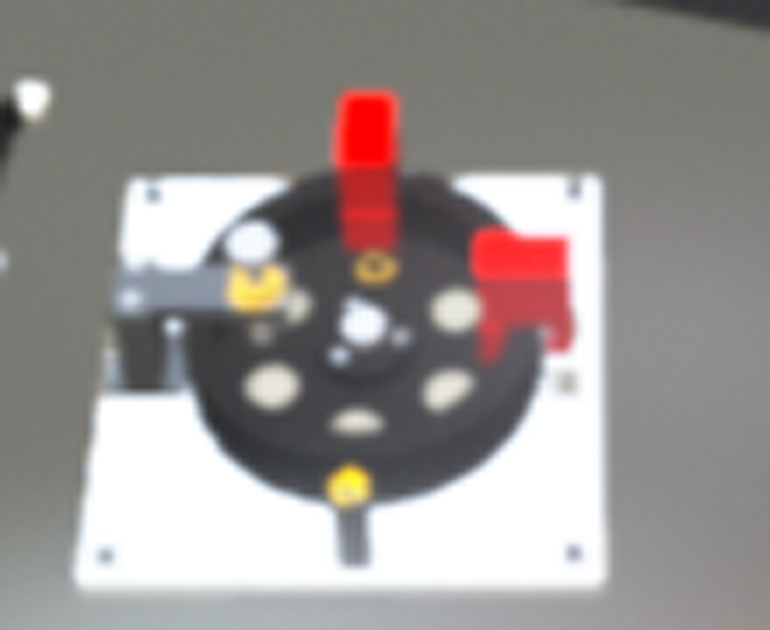

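View pics/d.png

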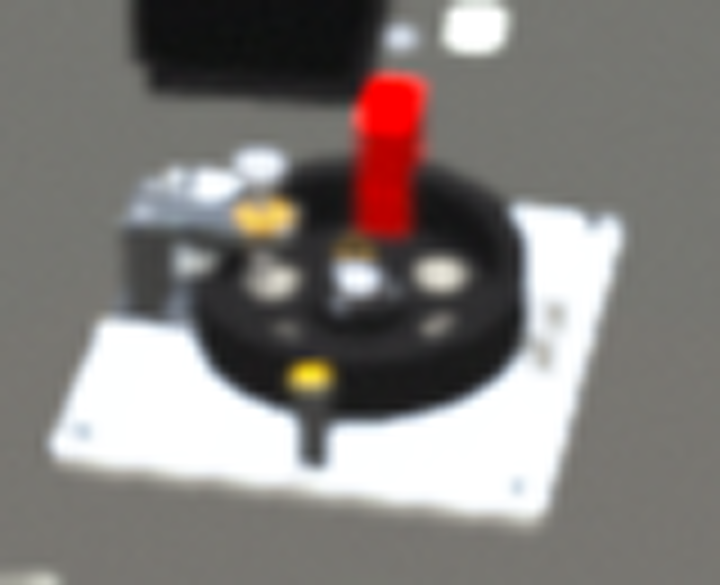

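Run:
```python
from h import *
c=cam("top"); np.set_printoptions(precision=4,suppress=True)
L=np.array([(40,82),(305,48),(340,312),(66,350)])/5+150
r=np.array([(462,52),(733,72),(722,343),(446,323)]); Rr=(r-[400,0])/5+[305,155]
T=np.array([(54,57),(216,44),(230,182),(66,197)])/4+[235,125]
M=np.array([(75,247),(216,266),(185,486),(42,464)])/4+[235,125]
for n,P,z in[("L",L,.012),("R",Rr,.012),("T",T,.025),("M",M,.003)]:
    W=np.array([back(c,*p,z) for p in P]); print(n,W.mean(0)[:2],"sides",np.linalg.norm(np.roll(W,-1,0)-W,axis=1))
    d=[(W[0]-W[3]),(W[1]-W[2])]; e=[(W[0]-W[1]),(W[3]-W[2])]
    print(" ang x",[np.degrees(np.arctan2(q[1],q[0])) for q in d],"y",[np.degrees(np.arctan2(q[1],q[0]))-90 for q in e])
print("shaftL",back(c,182/5+150,199/5+150,.04),"R",back(c,196/5+305,198/5+155,.04))
print("ptr L",back(c,73/5+150,213/5+150,.05),"R",back(c,92/5+305,187/5+155,.05))
h=back(c,120/4+235,316/4+125,.065);e=back(c,70/4+235,468/4+125,.046);print("mallet",h,e,np.linalg.norm(h-e),np.degrees(np.arctan2(*(h-e)[1::-1])))
for n,p in [("screw",(216,249)),("grease",(320,251)),("96R",(327,129)),("96L",(203,130)),("tip",(115,178)),("rack",(416,172))]: print(n,back(c,*p,.04))
```

```text
L [0.5493 0.2832] sides [0.1933 0.1952 0.1966 0.1967]
 ang x [np.float64(7.672534172108957), np.float64(8.641954319791921)] y [np.float64(7.84023453525387), np.float64(8.28556313928064)]
R [ 0.5346 -0.2764] sides [0.1968 0.1976 0.1969 0.1981]
 ang x [np.float64(-4.000085853772337), np.float64(-3.9831542594873195)] y [np.float64(-3.9886327689660277), np.float64(-3.8497221910598967)]
T [ 0.675  -0.0142] sides [0.1477 0.1286 0.1479 0.1301]
 ang x [np.float64(5.335855675700232), np.float64(5.447104385945201)] y [np.float64(5.073273142528848), np.float64(5.659037248625722)]
M [ 0.4548 -0.0045] sides [0.1287 0.2002 0.1286 0.198 ]
 ang x [np.float64(-8.031335619515112), np.float64(-8.072911866646333)] y [np.float64(-7.46209212414702), np.float64(-8.405471686297929)]
shaftL [0.5429 0.2827 0.04  ] R [ 0.5289 -0.2753  0.04  ]
ptr L [0.5308 0.3573 0.05  ] R [ 0.5347 -0.2006  0.05  ]
mallet [0.4903 0.0045 0.065 ] [0.3597 0.0471 0.046 ] 0.1386255324782541 -18.06972382350761
screw [0.3352 0.1737 0.04  ]
grease [ 0.3302 -0.1872  0.04  ]
96R [ 0.7685 -0.2182  0.04  ]
96L [0.7621 0.2295 0.04  ]
tip [0.5839 0.5374 0.04  ]
rack [ 0.6118 -0.5329  0.04  ]
```

Call:
carry_out([
  [[1,0.84,-0.54,-0.05,0,0,0.42],[1,0.84,-0.54,-0.05,0,0,0.42],[1,0.84,-0.54,-0.05,0,0,0.42],[1,0.84,-0.54,-0.05,0,0,0.42],[1,0.84,-0.54,-0.05,0,0,0.42],[1,0.84,-0.54,-0.05,0,0,0.42],[1,0.84,-0.54,-0.05,0,0,0.42],[1,0.84,-0.54,-0.05,0,0,0.42],[1,0.84,-0.54,-0.05,0,0,0.42],[1,0.84,-0.54,-0.05,0,0,0.42]],
])

```text
time: 1.3
eef_pos: [0.4642, -0.2692, 0.2516]
orientation: [0.999, -0.037, 0.0, 0.0]
wrist_force: [0.5, 0.3, 0.3]
gripper_width: 0.086
```

```bash
cat >> h.py <<'E'
np.set_printoptions(precision=4,suppress=True)
def st():
    s=manip.sense(); M=R.from_quat(s["orientation"]).as_matrix()
    yaw=np.degrees(np.arctan2(M[1,0],M[0,0])); tilt=np.degrees(np.arccos(-M[2,2]))
    print("t %.2f pos %s yaw %.2f tilt %.2f w %.4f F %s j %s"%(s["time"],np.round(s["eef_pos"],4),yaw,tilt,s["gripper_width"],np.round(s["wrist_force"],1),np.round(s["joints"],2)))
    return s,M,yaw
def go(p,yaw=None):
    s,M,y=st(); d=M.T@(np.array(p)-s["eef_pos"])/.04
    print(" shift units",np.round(d,2), "turn units", None if yaw is None else round(((y-yaw+180)%360-180)/5,2))
E
python3 - <<'E'
from h import *
st(); c=cam("wrist"); cv2.imwrite("pics/w1.png",c["pixels"][:,:,::-1])
E
```

```text
t 1.30 pos [ 0.4642 -0.2692  0.2516] yaw -4.24 tilt 0.03 w 0.0860 F [0.5 0.3 0.3] j [-0.63  0.05  1.37 -0.    1.72  1.01]
```

View pics/w1.png

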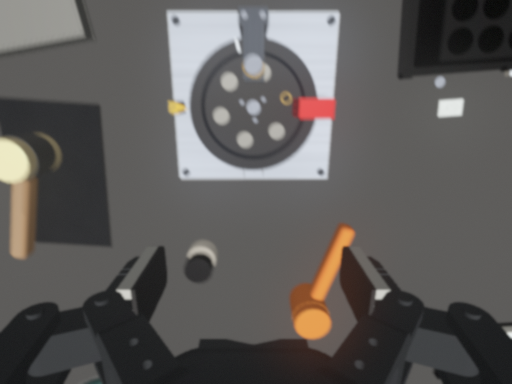

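Run:
```python
from h import *
c=cam("wrist"); crop(c,155,0,355,190,4,"w1c.png")
```

```text
(no output)
```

View pics/w1c.png

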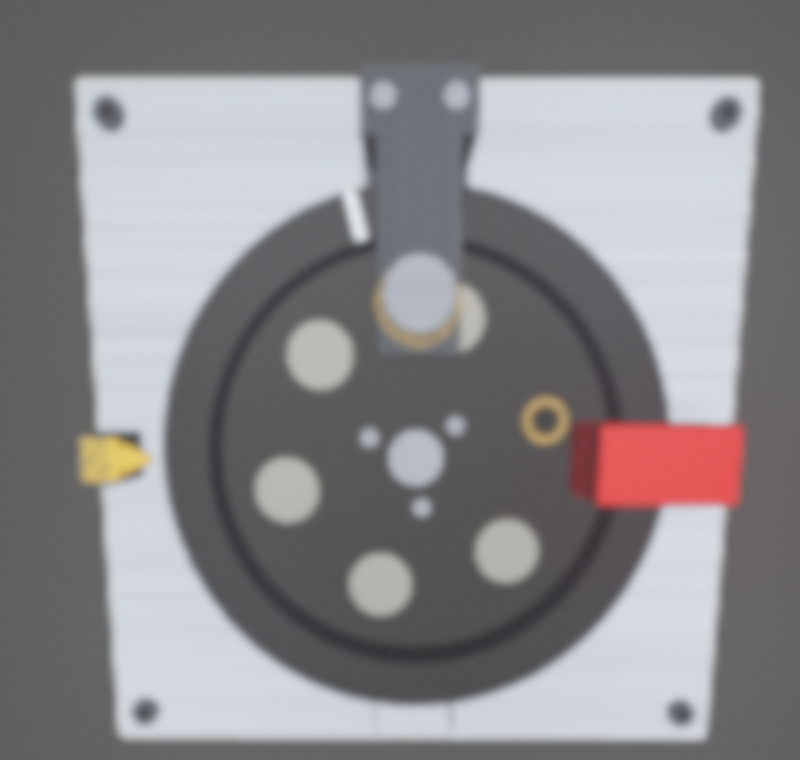

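```bash
cat > meas.py <<'E'
from h import *
def m(c,off,k,pts):
    out={}
    for n,(u,v,z) in pts.items():
        out[n]=back(c,off[0]+(u+.5)/k-.5,off[1]+(v+.5)/k-.5,z)[:2]; print(n,out[n])
    return out
E
python3 - <<'E'
from meas import *
c=cam("wrist"); 
o=m(c,(155,0),4,dict(mo=(350,190,.05),mi=(359,241,.05),pt=(150,459,.05),sh=(415,458,.04),pin=(419,291,.09),clip1=(599,464,.082),clip2=(744,464,.082),c1=(75,78,.012),c2=(760,78,.012),c3=(708,740,.012),c4=(120,740,.012),ringl=(166,450,.05),ringr=(668,450,.05)))
print((o['c1']+o['c2']+o['c3']+o['c4'])/4)
for a,b in (('c1','c4'),('c2','c3'),('pin','sh')): d=o[a]-o[b];print(np.degrees(np.arctan2(d[1],d[0])),np.linalg.norm(d))
for p in('mo','mi','pt'): d=o[p]-o['sh'];print(p,np.degrees(np.arctan2(d[1],d[0])),np.linalg.norm(d))
E
```

```text
mo [ 0.5948 -0.2644]
mi [ 0.5823 -0.2658]
pt [ 0.5304 -0.2033]
sh [ 0.5252 -0.2773]
pin [ 0.5658 -0.28  ]
clip1 [ 0.5226 -0.3233]
clip2 [ 0.5202 -0.3599]
c1 [ 0.6346 -0.1878]
c2 [ 0.6216 -0.3818]
c3 [ 0.4266 -0.3694]
c4 [ 0.4397 -0.1741]
ringl [ 0.5325 -0.2081]
ringr [ 0.5231 -0.3477]
[ 0.5306 -0.2783]
-4.008773380201503 0.19546019855337954
-3.652344307818117 0.19530861070110778
-3.7399135134163513 0.040726605427420015
mo 10.547811997037039 0.07075056118204777
mi 11.40607664353889 0.058277781121205456
pt 86.01014064830275 0.07419887421862954
```

Run:
```python
from h import *
go([.5214,-.341,.12],-3.9); go([.5214,-.341,.057],-3.9)
```

```text
t 1.45 pos [ 0.4644 -0.2691  0.251 ] yaw -3.93 tilt 0.03 w 0.0852 F [-0.4 -0.6 -0.8] j [-0.63  0.06  1.37 -0.    1.72  1.01]
 shift units [1.55 1.7  3.27] turn units -0.01
t 1.45 pos [ 0.4644 -0.2691  0.251 ] yaw -3.93 tilt 0.03 w 0.0852 F [-0.4 -0.6 -0.8] j [-0.63  0.06  1.37 -0.    1.72  1.01]
 shift units [1.55 1.7  4.85] turn units -0.01
```

Call:
carry_out([
  [[1,0.52,0.57,0.5,0,0,0],[1,0.52,0.57,0.5,0,0,0],[1,0.51,0.56,0.5,0,0,0],[1,0,0,0.7,0,0,0],[1,0,0,0.7,0,0,0],[1,0,0,0.7,0,0,0],[1,0,0,0.7,0,0,0],[1,0,0,0.55,0,0,0],[1,0,0,0,0,0,0],[1,0,0,0,0,0,0]],
])

```text
time: 2.45
eef_pos: [0.5191, -0.3436, 0.0575]
orientation: [0.999, -0.037, -0.0, -0.0]
wrist_force: [0.3, -0.2, 0.2]
gripper_width: 0.0854
```

Run:
```python
from h import *
st(); c=cam("wrist"); cv2.imwrite("pics/w2.png",c["pixels"][:,:,::-1])
```

```text
t 2.45 pos [ 0.5191 -0.3436  0.0575] yaw -4.23 tilt 0.04 w 0.0854 F [ 0.3 -0.2  0.2] j [-0.68  0.34  1.43 -0.    1.38  0.97]
```

View pics/w2.png

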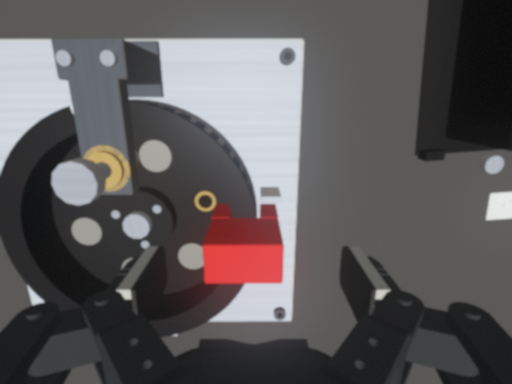

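Run:
```python
from h import *
c=cam("wrist"); print(back(c,243,265,.082)); print(proj(c,[.5191,-.3436,.082]),proj(c,[.5191,-.3436,.0575]))
```

```text
[ 0.5243 -0.3395  0.082 ]
[252.8936 274.3479] [252.8354 248.844 ]
```

Call:
carry_out([
  [[1,0.1,-0.08,0,0,0,0],[1,0,0,0,0,0,0],[0.3,0,0,0,0,0,0],[0.3,0,0,0,0,0,0],[0.3,0,0,0,0,0,0],[0.3,0,0,0,0,0,0],[0.3,0,0,0,0,0,0],[0.3,0,0,0,0,0,0],[0.3,0,0,-0.3,0,0,0],[0.3,0,0,-0.6,0,0,0]],
], grip_force=40)

```text
time: 3.55
eef_pos: [0.5226, -0.3388, 0.0912]
orientation: [0.999, -0.036, -0.003, -0.002]
wrist_force: [-0.1, -0.2, -0.7]
gripper_width: 0.0358
```

Run:
```python
from h import *
st(); c=cam("wrist"); cv2.imwrite("pics/w3.png",c["pixels"][:,:,::-1])
```

```text
t 3.55 pos [ 0.5226 -0.3388  0.0912] yaw -4.17 tilt 0.35 w 0.0358 F [-0.1 -0.2 -0.7] j [-0.67  0.32  1.38 -0.    1.45  0.98]
```

View pics/w3.png

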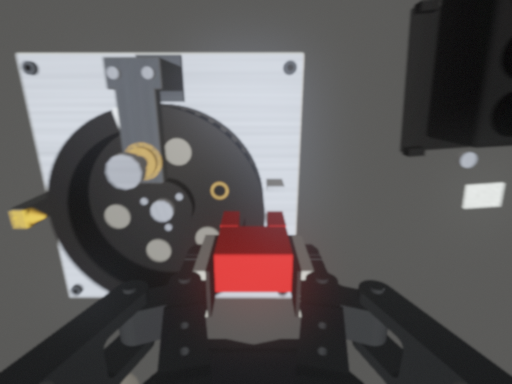

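Call:
carry_out([
  [[0.3,0,0,-0.8,0,0,0],[0.3,0,0,-0.8,0,0,0],[0.3,0,-0.4,-0.8,0,0,0],[0.3,0.3,-0.9,0,0,0,0],[0.3,0.3,-0.9,0,0,0,0],[0.3,0.3,-0.9,0,0,0,0],[0.3,0.3,-0.9,0,0,0,0],[0.3,0.3,-0.9,0,0,0,0],[0.3,0.3,-0.9,0,0,0,0],[0.3,0.2,0,0,0,0,0]],
])

```text
time: 4.6
eef_pos: [0.6219, -0.1096, 0.1898]
orientation: [0.999, -0.033, 0.001, -0.001]
wrist_force: [-0.2, -0.8, 0.2]
gripper_width: 0.0351
```

Run:
```python
from h import *
go([.64,-.045,.0385],5); c=cam("wrist"); cv2.imwrite("pics/w4.png",c["pixels"][:,:,::-1])
```

```text
t 4.60 pos [ 0.6219 -0.1096  0.1898] yaw -3.83 tilt 0.14 w 0.0351 F [-0.2 -0.8  0.2] j [-0.27  0.28  1.23  0.    1.63  1.37]
 shift units [ 0.34 -1.63  3.79] turn units -1.77
```

View pics/w4.png

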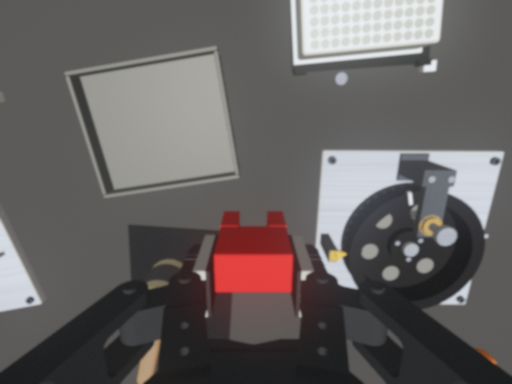

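Run:
```python
from h import *
c=cam("wrist"); W=np.array([back(c,u,v,.025) for u,v in [(66,73),(217,47),(239,176),(105,195)]]); print(W[:,:2],W.mean(0))
```

```text
[[ 0.7346  0.0603]
 [ 0.7473 -0.0867]
 [ 0.6217 -0.097 ]
 [ 0.6105  0.0496]] [ 0.6786 -0.0184  0.025 ]
```

Call:
carry_out([
  [[0.3,0.28,-0.73,0.3,0,0,0],[0.3,0.27,-0.73,0.5,0,0,0],[0.3,0,0,0.8,0,0,0],[0.3,0,0,0.8,0,0,0],[0.3,0,0,0.7,0,0,0],[0.3,0,0,0.4,0,0,0],[0.3,0,0,0.2,0,0,0],[0.3,0,0,0,0,0,0],[1,0,0,0,0,0,0],[1,0,0,0,0,0,0]],
])

```text
time: 5.7
eef_pos: [0.6484, -0.0581, 0.0437]
orientation: [0.999, -0.036, 0.002, 0.0]
wrist_force: [-0.1, 0.0, -0.1]
gripper_width: 0.0633
```

Call:
carry_out([
  [[1,0,0,0,0,0,0],[1,0,0,0,0,0,0],[1,0,0,0,0,0,0],[1,0,0,-0.5,0,0,0],[1,0,0,-0.9,0,0,0],[1,0,0,-0.9,0,0,0],[1,0,0,-0.9,0,0,0],[1,-0.3,-0.8,-0.9,0,0,0],[1,-0.3,-0.9,-0.9,0,0,0],[1,-0.3,-0.9,0,0,0,0]],
])

```text
time: 6.7
eef_pos: [0.6212, 0.0477, 0.2475]
orientation: [0.999, -0.037, 0.007, -0.0]
wrist_force: [0.4, 0.6, 0.6]
gripper_width: 0.0854
```

Run:
```python
from h import *
go([.46,.27,.25],8); c=cam("wrist"); cv2.imwrite("pics/w5.png",c["pixels"][:,:,::-1])
```

```text
t 6.70 pos [0.6212 0.0477 0.2475] yaw -4.24 tilt 0.76 w 0.0854 F [0.4 0.6 0.6] j [-0.01  0.24  1.16 -0.    1.72  1.63]
 shift units [-4.43 -5.25 -0.12] turn units -2.45
```

View pics/w5.png

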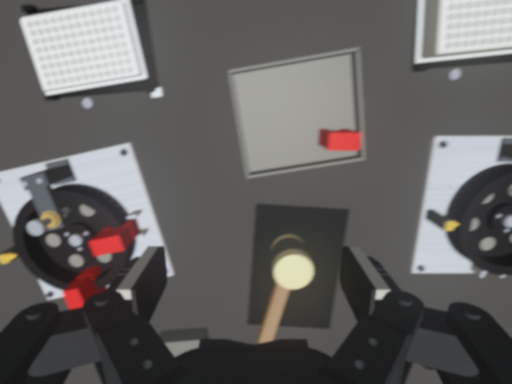

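Call:
carry_out([
  [[1,-0.38,-0.57,0,0,0,-0.25],[1,-0.38,-0.57,0,0,0,-0.25],[1,-0.38,-0.57,0,0,0,-0.25],[1,-0.38,-0.57,0,0,0,-0.25],[1,-0.38,-0.57,0,0,0,-0.25],[1,-0.38,-0.57,0,0,0,-0.25],[1,-0.38,-0.57,0,0,0,-0.25],[1,-0.38,-0.57,0,0,0,-0.25],[1,-0.38,-0.57,0,0,0,-0.25],[1,-0.38,-0.57,0,0,0,-0.25]],
])

```text
time: 7.75
eef_pos: [0.4607, 0.2713, 0.2394]
orientation: [0.997, 0.073, -0.0, 0.0]
wrist_force: [0.3, 0.2, 0.1]
gripper_width: 0.0855
```

Run:
```python
from h import *
st(); c=cam("wrist"); cv2.imwrite("pics/w6.png",c["pixels"][:,:,::-1]);crop(c,155,0,355,190,4,"w6c.png")
```

```text
t 7.75 pos [0.4607 0.2713 0.2394] yaw 8.39 tilt 0.03 w 0.0855 F [0.3 0.2 0.1] j [ 0.43  0.05  1.39 -0.    1.7   1.85]
```

View pics/w6c.png

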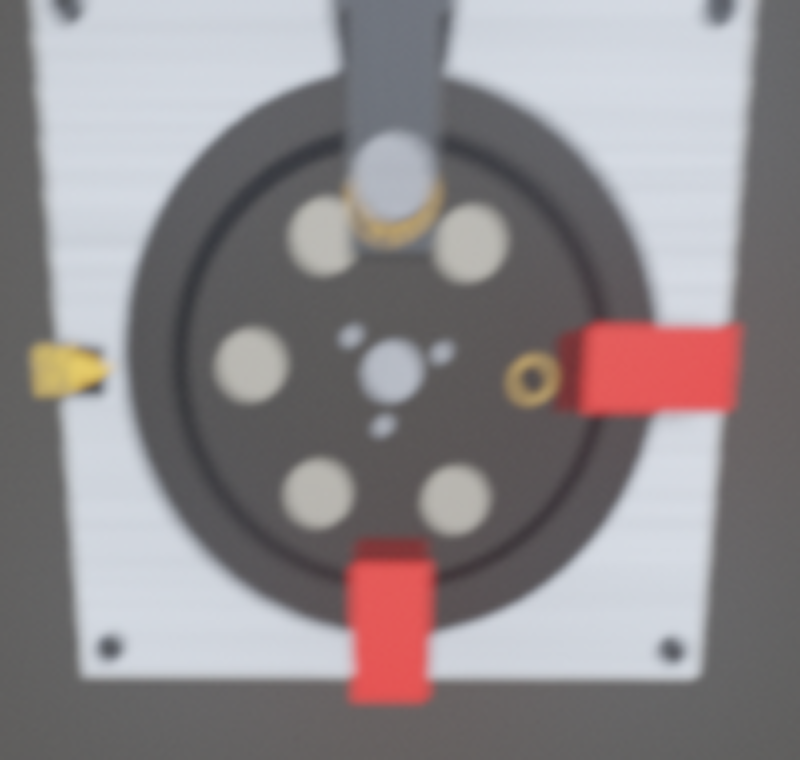

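Run:
```python
from meas import *
c=cam("wrist"); 
o=m(c,(155,0),4,dict(pt=(108,370,.05),sh=(391,371,.04),pin=(395,174,.09),k1=(660,369,.082),k2=(391,632,.082),c3=(702,678,.012),c4=(82,678,.012),ring=(532,380,.024)))
for a in('pin','pt','k1','k2','ring'): d=o[a]-o['sh'];print(a,np.degrees(np.arctan2(d[1],d[0])),np.linalg.norm(d))
d=o['c4']-o['c3'];print(np.degrees(np.arctan2(d[1],d[0])))
s=cam("side"); print("side proj L shaft",proj(s,[*o['sh'],.04]))
go([*o['k1'],.057],8.2)
```

```text
pt [0.5279 0.3623]
sh [0.5391 0.2884]
pin [0.5794 0.2934]
k1 [0.5486 0.2247]
k2 [0.4761 0.2786]
c3 [0.463  0.1771]
c4 [0.4331 0.3719]
ring [0.543  0.2484]
pin 6.999498195737218 0.04067322334532494
pt 98.59444931480724 0.07474332416713417
k1 -81.52698827494515 0.06436393204780701
k2 -171.15640468712823 0.06371044718484342
ring -84.44527195709786 0.04019808870994575
98.71821862145843
side proj L shaft [232.5349 277.6603]
t 7.90 pos [0.4607 0.2715 0.2397] yaw 8.49 tilt 0.01 w 0.0854 F [0.5 0.1 1.3] j [ 0.43  0.05  1.39 -0.    1.7   1.85]
 shift units [2.   1.48 4.57] turn units 0.06
```

Call:
carry_out([
  [[1,0.68,0.49,0.4,0,0,0],[1,0.68,0.48,0.4,0,0,0],[1,0.68,0.48,0.4,0,0,0],[1,0,0,0.8,0,0,0],[1,0,0,0.8,0,0,0],[1,0,0,0.8,0,0,0],[1,0,0,0.6,0,0,0],[1,0,0,0.37,0,0,0],[1,0,0,0,0,0,0],[1,0,0,0,0,0,0]],
])

```text
time: 8.9
eef_pos: [0.5516, 0.2248, 0.0577]
orientation: [0.997, 0.072, 0.001, -0.0]
wrist_force: [-0.1, -0.4, 1.4]
gripper_width: 0.0853
```

Run:
```python
from h import *
s,_,_=st(); c=cam("wrist"); cv2.imwrite("pics/w7.png",c["pixels"][:,:,::-1]); print(proj(c,[*s["eef_pos"][:2],.082]))
```

```text
t 8.90 pos [0.5516 0.2248 0.0577] yaw 8.30 tilt 0.07 w 0.0853 F [-0.1 -0.4  1.4] j [ 0.29  0.28  1.5  -0.    1.36  1.72]
[253.4785 274.139 ]
```

View pics/w7.png

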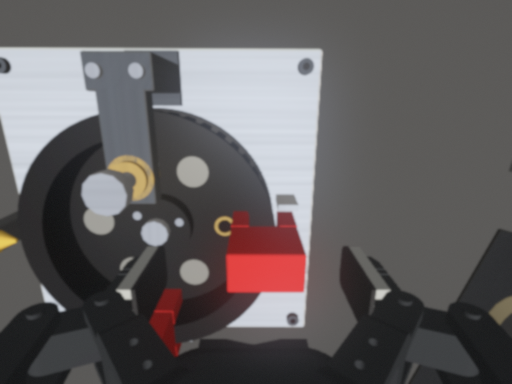

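Call:
carry_out([
  [[1,0,0.12,0,0,0,0],[1,0,0,0,0,0,0],[0.3,0,0,0,0,0,0],[0.3,0,0,0,0,0,0],[0.3,0,0,0,0,0,0],[0.3,0,0,0,0,0,0],[0.3,0,0,0,0,0,0],[0.3,0,0,-0.4,0,0,0],[0.3,0,0,-0.9,0,0,0],[0.3,0,0,-0.9,0,0,0]],
])

```text
time: 9.95
eef_pos: [0.5504, 0.2201, 0.1442]
orientation: [0.997, 0.073, -0.002, 0.0]
wrist_force: [0.6, 0.3, 0.3]
gripper_width: 0.0351
```

Run:
```python
from h import *
go([.648,.02,.12],8.3); c=cam("wrist"); cv2.imwrite("pics/w8.png",c["pixels"][:,:,::-1])
```

```text
t 9.95 pos [0.5504 0.2201 0.1442] yaw 8.34 tilt 0.21 w 0.0351 F [0.6 0.3 0.3] j [ 0.28  0.22  1.4  -0.    1.53  1.71]
 shift units [1.69 5.3  0.6 ] turn units 0.01
```

View pics/w8.png

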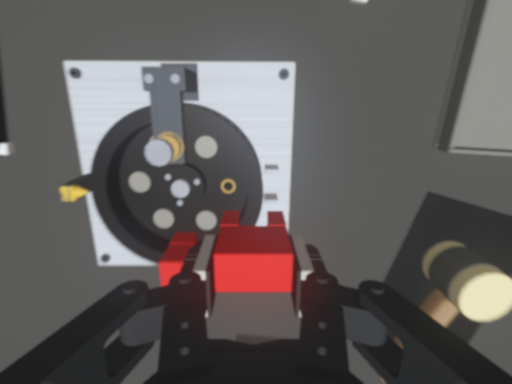

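Call:
carry_out([
  [[0.3,0,0.3,-0.8,0,0,0],[0.3,0.39,0.9,-0.4,0,0,0],[0.3,0.4,0.92,0,0,0,0],[0.3,0.4,0.92,0,0,0,0],[0.3,0.4,0.92,0,0,0,0],[0.3,0.4,0.92,0,0,0,0],[0.3,0.4,0.92,0,0,0,0],[0.3,0.4,0.92,0,0,0,0],[0.3,0,0,0,0,0,0],[0.3,0,0,0,0,0,0]],
])

```text
time: 11.0
eef_pos: [0.7008, -0.0303, 0.1915]
orientation: [0.997, 0.072, -0.001, -0.0]
wrist_force: [-0.7, -0.0, -0.0]
gripper_width: 0.0354
```

Run:
```python
from h import *
go([.70,-.03,.041],8.3); c=cam("wrist"); cv2.imwrite("pics/w9.png",c["pixels"][:,:,::-1])
```

```text
t 11.00 pos [ 0.7008 -0.0303  0.1915] yaw 8.24 tilt 0.12 w 0.0354 F [-0.7 -0.  -0. ] j [-0.12  0.44  1.01  0.    1.69  1.3 ]
 shift units [-0.01 -0.01  3.76] turn units -0.01
```

View pics/w9.png

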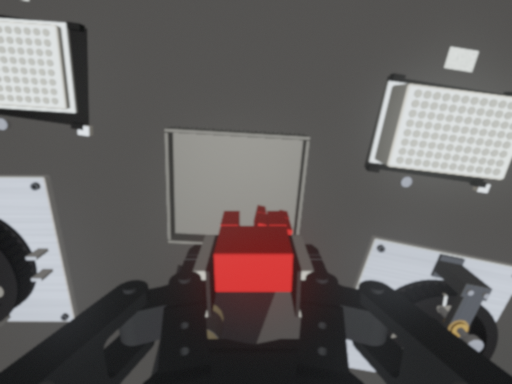

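Run:
```python
from h import *
c=cam("wrist"); print(np.array([back(c,u,v,.025) for u,v in [(165,129),(309,137),(169,241),(300,243)]])); print(back(c,275,215,.05))
```

```text
[[ 0.7334  0.067   0.025 ]
 [ 0.7468 -0.0802  0.025 ]
 [ 0.6073  0.0552  0.025 ]
 [ 0.6267 -0.0942  0.025 ]]
[ 0.6663 -0.0566  0.05  ]
```

Tray is unmoved (centre ≈0.678,-0.015). Lower clip 2 and release.

Call:
carry_out([
  [[0.3,0,0,0.7,0,0,0],[0.3,0,0,0.9,0,0,0],[0.3,0,0,0.9,0,0,0],[0.3,0,0,0.7,0,0,0],[0.3,0,0,0.3,0,0,0],[0.3,0,0,0.2,0,0,0],[0.3,0,0,0,0,0,0],[1,0,0,0,0,0,0],[1,0,0,0,0,0,0],[1,0,0,0,0,0,0]],
])

```text
time: 12.1
eef_pos: [0.7019, -0.0296, 0.0469]
orientation: [0.997, 0.073, 0.002, 0.0]
wrist_force: [-0.1, -0.4, 0.0]
gripper_width: 0.0771
```

Call:
carry_out([
  [[1,0,0,0,0,0,0],[1,0,0,-0.5,0,0,0],[1,0,0,-0.9,0,0,0],[1,0,0,-0.9,0,0,0],[1,0,0,-0.9,0,0,0],[1,-0.5,-0.8,-0.3,0,0,0],[1,-0.5,-0.9,0,0,0,0],[1,-0.5,-0.9,0,0,0,0],[1,-0.5,-0.9,0,0,0,0],[1,-0.5,-0.9,0,0,0,0]],
])

```text
time: 13.1
eef_pos: [0.5753, 0.1313, 0.1854]
orientation: [0.997, 0.072, 0.0, -0.0]
wrist_force: [-0.5, 1.1, 0.3]
gripper_width: 0.0853
```

Run:
```python
from h import *
go([.4775,.278,.12],8.4);go([.4775,.278,.057],8.4); c=cam("wrist"); cv2.imwrite("pics/w10.png",c["pixels"][:,:,::-1])
c=cam("top");crop(c,150,100,390,280,3,"t10.png")
```

```text
t 13.10 pos [0.5753 0.1313 0.1854] yaw 8.31 tilt 0.06 w 0.0853 F [-0.5  1.1  0.3] j [0.13 0.19 1.35 0.   1.6  1.55]
 shift units [-1.89 -3.98  1.63] turn units -0.02
t 13.10 pos [0.5753 0.1313 0.1854] yaw 8.31 tilt 0.06 w 0.0853 F [-0.5  1.1  0.3] j [0.13 0.19 1.35 0.   1.6  1.55]
 shift units [-1.89 -3.98  3.21] turn units -0.02
```

View pics/w10.png

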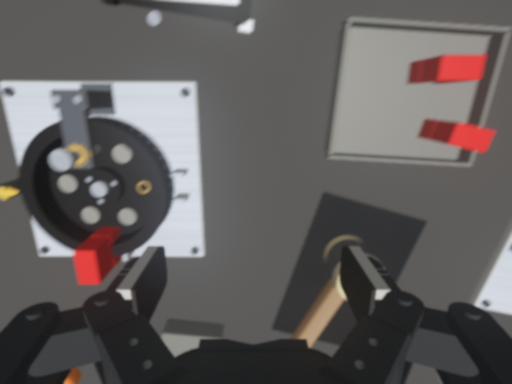

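View pics/t10.png

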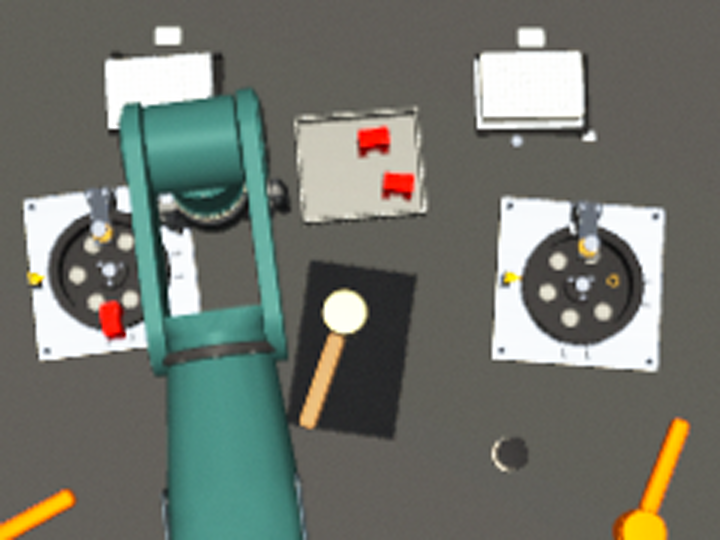

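Call:
carry_out([
  [[1,-0.38,-0.8,0,0,0,0],[1,-0.38,-0.8,0,0,0,0],[1,-0.38,-0.8,0,0,0,0],[1,-0.38,-0.8,0,0,0,0],[1,-0.37,-0.78,0.3,0,0,0],[1,0,0,0.8,0,0,0],[1,0,0,0.8,0,0,0],[1,0,0,0.8,0,0,0],[1,0,0,0.48,0,0,0],[1,0,0,0,0,0,0]],
])

```text
time: 14.2
eef_pos: [0.4765, 0.2752, 0.0541]
orientation: [0.997, 0.072, -0.003, 0.001]
wrist_force: [-0.3, 0.2, -0.1]
gripper_width: 0.0853
```

Run:
```python
from h import *
s,_,_=st(); c=cam("wrist"); cv2.imwrite("pics/w11.png",c["pixels"][:,:,::-1]); print(proj(c,[*s["eef_pos"][:2],.082]))
```

```text
t 14.20 pos [0.4765 0.2752 0.0541] yaw 8.30 tilt 0.43 w 0.0853 F [-0.3  0.2 -0.1] j [ 0.42  0.2   1.61 -0.    1.34  1.85]
[253.6828 279.1724]
```

View pics/w11.png

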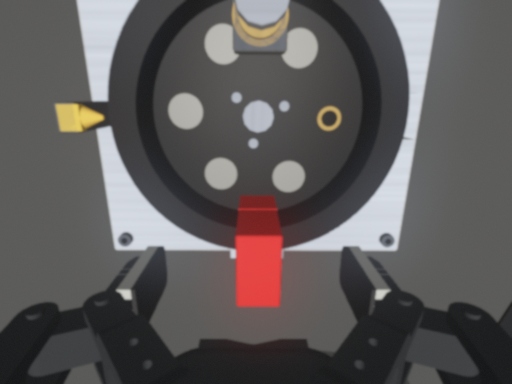

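Call:
carry_out([
  [[1,0.07,0.04,-0.1,0,0,0],[0.1,0,0,0,0,0,0],[0.1,0,0,0,0,0,0],[0.1,0,0,0,0,0,0],[0.1,0,0,0,0,0,0],[0.1,0,0,0,0,0,0],[0.1,0,0,0,0,0,0],[0.1,0,0,0,0,0,0],[0.1,0,0,-0.4,0,0,0],[0.1,0,0,-0.9,0,0,0]],
])

```text
time: 15.25
eef_pos: [0.4792, 0.2744, 0.1097]
orientation: [0.997, 0.073, -0.004, 0.002]
wrist_force: [0.0, 0.4, -0.6]
gripper_width: 0.0192
```

Run:
```python
from h import *
go([.655,.025,.041],8.3); c=cam("wrist"); cv2.imwrite("pics/w12.png",c["pixels"][:,:,::-1])
```

```text
t 15.25 pos [0.4792 0.2744 0.1097] yaw 8.33 tilt 0.49 w 0.0192 F [ 0.   0.4 -0.6] j [ 0.42  0.15  1.54 -0.    1.46  1.84]
 shift units [3.46 6.8  1.71] turn units 0.01
```

View pics/w12.png

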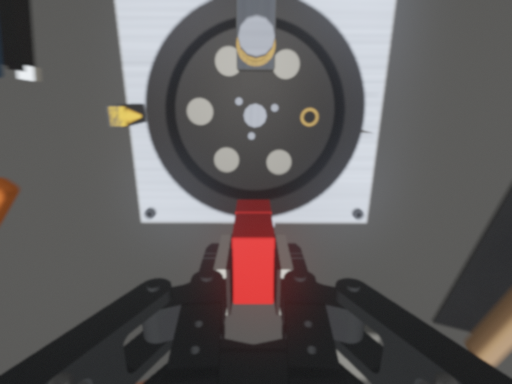

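Call:
carry_out([
  [[0.1,0,0.3,-0.75,0,0,0],[0.1,0,0.3,-0.75,0,0,0],[0.1,0,0.3,-0.75,0,0,0],[0.1,0.5,0.85,0,0,0,0],[0.1,0.5,0.85,0,0,0,0],[0.1,0.5,0.85,0,0,0,0],[0.1,0.5,0.85,0,0,0,0],[0.1,0.5,0.85,0,0,0,0],[0.1,0.5,0.85,0,0,0,0],[0.1,0.46,0.8,0,0,0,0]],
])

```text
time: 16.3
eef_pos: [0.6587, 0.025, 0.2028]
orientation: [0.997, 0.072, -0.0, -0.0]
wrist_force: [-0.0, 0.5, -0.4]
gripper_width: 0.0192
```

Run:
```python
from h import *
go([.655,.025,.041],8.3); c=cam("wrist"); cv2.imwrite("pics/w13.png",c["pixels"][:,:,::-1])
```

```text
t 16.30 pos [0.6587 0.025  0.2028] yaw 8.31 tilt 0.04 w 0.0192 F [-0.   0.5 -0.4] j [-0.05  0.34  1.13 -0.    1.68  1.38]
 shift units [-0.09 -0.01  4.05] turn units 0.0
```

View pics/w13.png

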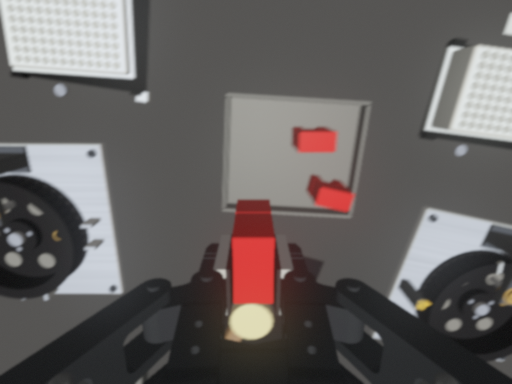

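Call:
carry_out([
  [[0.1,0,0,0.8,0,0,0],[0.1,0,0,0.9,0,0,0],[0.1,0,0,0.9,0,0,0],[0.1,0,0,0.8,0,0,0],[0.1,0,0,0.4,0,0,0],[0.1,0,0,0.2,0,0,0],[0.1,0,0,0,0,0,0],[0.5,0,0,0,0,0,0],[0.5,0,0,0,0,0,0],[0.5,0,0,0,0,0,0]],
])

```text
time: 17.35
eef_pos: [0.6591, 0.0265, 0.0459]
orientation: [0.997, 0.073, 0.002, 0.0]
wrist_force: [-0.3, 0.2, -0.5]
gripper_width: 0.0425
```

Call:
carry_out([
  [[0.5,0,0,0,0,0,0],[0.5,0,0,-0.5,0,0,0],[0.5,0,0,-0.9,0,0,0],[0.5,0,0,-0.9,0,0,0],[0.5,0,0,-0.9,0,0,0],[0.5,-0.5,-0.8,-0.5,0,0,0],[0.5,-0.5,-0.8,-0.5,0,0,0],[0.5,-0.5,-0.8,0,0,0,0],[0.5,-0.5,-0.8,0,0,0,0],[0.5,-0.5,-0.8,0,0,0,0]],
])

```text
time: 18.35
eef_pos: [0.5348, 0.1713, 0.2126]
orientation: [0.997, 0.072, 0.001, -0.0]
wrist_force: [0.2, 0.8, 0.2]
gripper_width: 0.0429
```

Run:
```python
from h import *
st(); c=cam("wrist"); cv2.imwrite("pics/w14.png",c["pixels"][:,:,::-1])
```

```text
t 18.35 pos [0.5348 0.1713 0.2126] yaw 8.31 tilt 0.09 w 0.0429 F [0.2 0.8 0.2] j [0.21 0.12 1.38 0.   1.65 1.63]
```

View pics/w14.png

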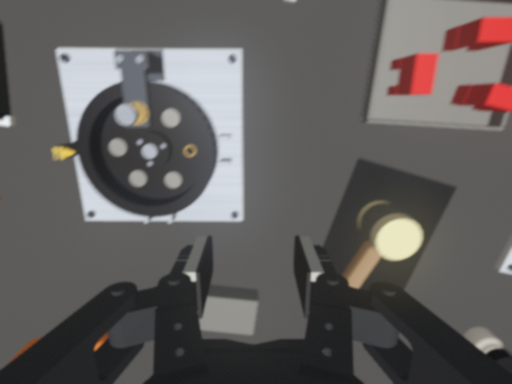

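Call:
carry_out([
  [[0.45,-0.35,-0.88,0,0,0,0],[0.45,-0.35,-0.88,0,0,0,0],[0.45,-0.35,-0.88,0,0,0,0],[0.45,0,0,0,0,0,-1],[0.45,0,0,0,0,0,-1],[0.45,0,0,0,0,0,-1],[0.45,0,0,0,0,0,-1],[0.45,0,0,0,0,0,-1],[0.45,0,0,0,0,0,-1],[0.45,0,0,0,0,0,-1]],
])

```text
time: 19.4
eef_pos: [0.479, 0.2686, 0.2121]
orientation: [0.929, 0.371, 0.0, 0.0]
wrist_force: [-0.3, -0.4, 0.3]
gripper_width: 0.0386
```

Call:
carry_out([
  [[0.45,0,0,0.2,0,0,-1],[0.45,0,0,0.2,0,0,-1],[0.45,0,0,0.2,0,0,-1],[0.45,0,0,0.2,0,0,-1],[0.45,0,0,0.2,0,0,-1],[0.45,0,0,0.2,0,0,-1],[0.45,0,0,0.2,0,0,-1],[0.45,0,0,0.2,0,0,-1],[0.45,0,0,0.2,0,0,-1],[0.45,0,0,0.2,0,0,-1]],
])

```text
time: 20.4
eef_pos: [0.4791, 0.2687, 0.1318]
orientation: [0.685, 0.729, 0.0, 0.0]
wrist_force: [-0.1, -0.2, 0.2]
gripper_width: 0.0383
```

Run:
```python
from h import *
go([.4786,.2696,.038],103); c=cam("wrist"); cv2.imwrite("pics/w15.png",c["pixels"][:,:,::-1])
```

```text
t 20.40 pos [0.4791 0.2687 0.1318] yaw 93.54 tilt 0.05 w 0.0383 F [-0.1 -0.2  0.2] j [ 0.41  0.13  1.53 -0.    1.49  0.35]
 shift units [ 0.02 -0.01  2.35] turn units -1.89
```

View pics/w15.png

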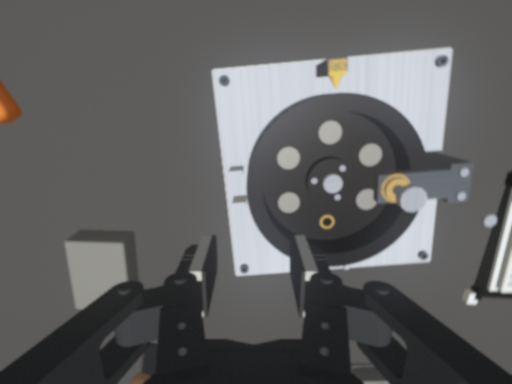

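Call:
carry_out([
  [[0.45,0.02,0,0.3,0,0,-1],[0.45,0,0,0.3,0,0,-0.9],[0.45,0,0,0.7,0,0,0],[0.45,0,0,0.6,0,0,0],[0.45,0,0,0.4,0,0,0],[0,0,0,0.05,0,0,0],[0,0,0,0,0,0,0],[0,0,0,0,0,0,0],[0,0,0,0,0,0,0],[0,0,0,0,0,0,0]],
], grip_force=25)

```text
time: 21.45
eef_pos: [0.4812, 0.2693, 0.0376]
orientation: [0.624, 0.781, 0.002, 0.002]
wrist_force: [7.2, 0.5, -12.4]
gripper_width: 0.012
```

Run:
```python
from h import *
st(); c=cam("wrist"); cv2.imwrite("pics/w16.png",c["pixels"][:,:,::-1])
```

```text
t 21.45 pos [0.4812 0.2693 0.0376] yaw 102.74 tilt 0.29 w 0.0120 F [  7.2   0.5 -12.4] j [ 0.41  0.21  1.63 -0.    1.3   0.19]
```

View pics/w16.png

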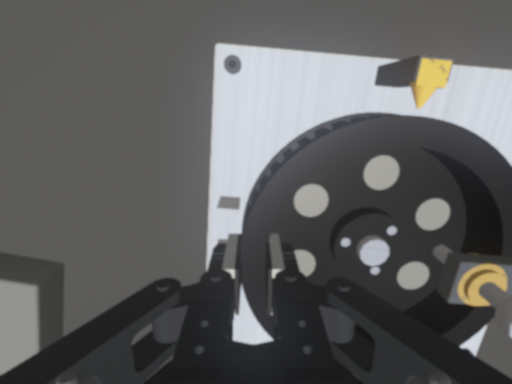

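Call:
carry_out([
  [[0,0,0.06,0,0,0,0],[0,-0.14,0.006,0,0,0,-1],[0,-0.14,0.006,0,0,0,-1],[0,-0.14,0.006,0,0,0,-1],[0,-0.14,0.006,0,0,0,-1],[0,-0.14,0.006,0,0,0,-1],[0,-0.14,0.006,0,0,0,-1],[0,-0.14,0.006,0,0,0,-1],[0,-0.14,0.006,0,0,0,-1],[0,0,0,0,0,0,0]],
])

```text
time: 22.5
eef_pos: [0.5049, 0.2318, 0.0375]
orientation: [0.319, 0.948, -0.001, -0.0]
wrist_force: [0.3, -3.4, -5.3]
gripper_width: 0.0124
```

Run:
```python
from h import *
s,_,y=st(); a=np.radians(y-90)
print("implied centre",s["eef_pos"][:2]-.064*np.array([np.cos(y*np.pi/180+np.pi/2),np.sin(y*np.pi/180+np.pi/2)]))
c=cam("wrist"); cv2.imwrite("pics/w17.png",c["pixels"][:,:,::-1])
```

```text
t 22.50 pos [0.5049 0.2318 0.0375] yaw 142.76 tilt 0.15 w 0.0124 F [ 0.3 -3.4 -5.3] j [ 0.33  0.22  1.62 -0.    1.31 -0.59]
implied centre [0.5436 0.2827]
```

View pics/w17.png

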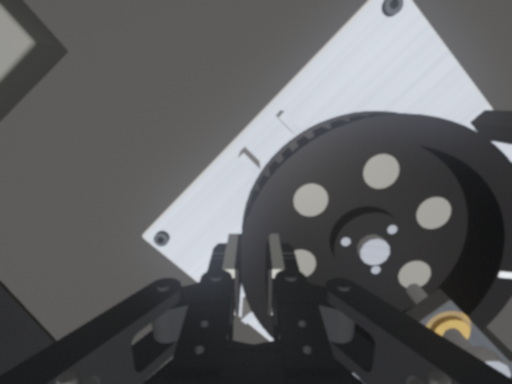

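Call:
carry_out([
  [[0,-0.14,0.006,0,0,0,-1],[0,-0.14,0.006,0,0,0,-1],[0,-0.14,0.006,0,0,0,-1],[0,-0.14,0.006,0,0,0,-1],[0,-0.14,0.006,0,0,0,-1],[0,-0.14,0.006,0,0,0,-1],[0,-0.14,0.006,0,0,0,-1],[0,-0.14,0.006,0,0,0,-1],[0,-0.14,0.006,0,0,0,-1],[0,-0.14,0.006,0,0,0,-1]],
])

```text
time: 23.55
eef_pos: [0.5577, 0.2201, 0.0375]
orientation: [-0.112, 0.994, -0.002, -0.001]
wrist_force: [-0.3, -4.5, -4.6]
gripper_width: 0.0122
```

Run:
```python
from h import *
s,_,y=st(); 
print("implied centre",s["eef_pos"][:2]-.064*np.array([np.cos(y*np.pi/180+np.pi/2),np.sin(y*np.pi/180+np.pi/2)]))
c=cam("wrist"); cv2.imwrite("pics/w18.png",c["pixels"][:,:,::-1])
```

```text
t 23.55 pos [0.5577 0.2201 0.0375] yaw -167.09 tilt 0.22 w 0.0122 F [-0.3 -4.5 -4.6] j [ 0.28  0.31  1.5  -0.    1.33 -1.51]
implied centre [0.5434 0.2825]
```

View pics/w18.png

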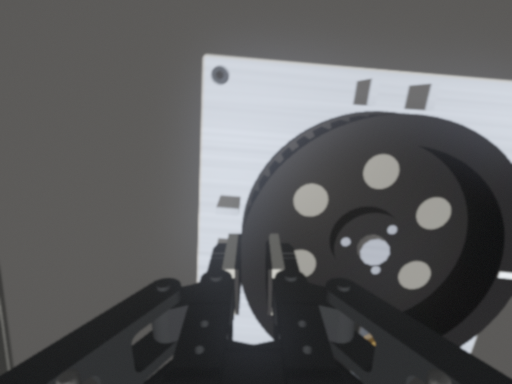

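Call:
carry_out([
  [[0,-0.077,0.002,0,0,0,-0.55],[0,0,0,0,0,0,0],[0.45,0,0,0,0,0,0],[0.45,0,0,0,0,0,0],[0.45,0,0,0,0,0,0],[0.45,0,0,-0.8,0,0,0],[0.45,0,0,-0.9,0,0,0],[0.45,0,0,-0.9,0,0,0],[0.45,0,0.8,-0.9,0,0,0],[0.45,0.4,0.8,-0.7,0,0,0]],
])

```text
time: 24.6
eef_pos: [0.5299, 0.2808, 0.2093]
orientation: [-0.134, 0.991, 0.001, 0.003]
wrist_force: [1.0, 1.1, 0.1]
gripper_width: 0.0383
```

Run:
```python
from h import *
st(); c=cam("wrist"); cv2.imwrite("pics/w19.png",c["pixels"][:,:,::-1]); crop(c,250,20,450,200,4,"w19c.png")
```

```text
t 24.60 pos [0.5299 0.2808 0.2093] yaw -164.57 tilt 0.33 w 0.0383 F [1.  1.1 0.1] j [ 0.39  0.2   1.29  0.    1.65 -1.45]
```

View pics/w19.png

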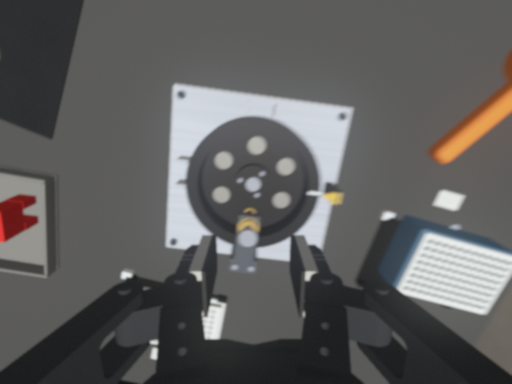

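Run:
```python
from h import *
c=cam("wrist"); crop(c,230,150,360,250,6,"w19c.png")
```

```text
(no output)
```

View pics/w19c.png

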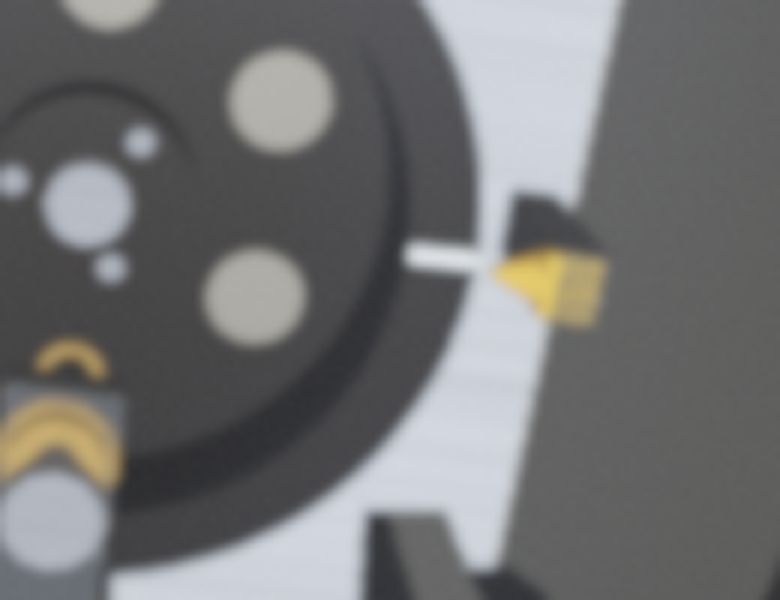

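Run:
```python
from meas import *
c=cam("wrist"); o=m(c,(230,150),6,dict(mo=(477,261,.05),mi=(407,254.5,.05),pt=(493,271,.05),sh=(88,204,.04)))
C=o['sh']
for p in('mo','mi','pt'): d=o[p]-C;print(p,np.degrees(np.arctan2(d[1],d[0])),np.linalg.norm(d))
```

```text
mo [0.5333 0.3498]
mi [0.5356 0.3373]
pt [0.5343 0.3532]
sh [0.5449 0.2802]
mo 99.46738720237329 0.07050475007634485
mi 99.303282967132 0.05779695318353249
pt 98.25815156918975 0.07370811171202558
```

Call:
carry_out([
  [[0.45,0.38,-0.94,0,0,0,0],[0.45,0.38,-0.94,0,0,0,0],[0.45,0.38,-0.94,0,0,0,0],[0.45,0.38,-0.94,0,0,0,0],[0.45,0.38,-0.94,0,0,0,0],[0.45,0.38,-0.94,0,0,0,0],[0.45,0.38,-0.94,0,0,0,0],[0.45,0.38,-0.94,0,0,0,0],[0.45,0.38,-0.94,0,0,0,0],[0.45,0.38,-0.94,0,0,0,0]],
])

```text
time: 25.75
eef_pos: [0.4819, -0.1254, 0.2043]
orientation: [-0.135, 0.991, 0.0, -0.001]
wrist_force: [0.6, -0.3, -0.1]
gripper_width: 0.0384
```

Call:
carry_out([
  [[0.45,0,-0.41,0,0,0,1],[0.45,0,-0.41,0,0,0,1],[0.45,0,-0.41,0,0,0,1],[0.45,0,-0.41,0,0,0,1],[0.45,0,-0.41,0,0,0,1],[0.45,0,-0.41,0,0,0,1],[0.45,0,-0.41,0,0,0,1],[0.45,0,-0.41,0,0,0,1],[0.45,0,-0.41,0,0,0,1],[0.45,0,-0.41,0,0,0,1]],
])

```text
time: 26.75
eef_pos: [0.4628, -0.282, 0.2041]
orientation: [0.298, 0.954, 0.0, -0.001]
wrist_force: [-0.4, -1.8, -0.1]
gripper_width: 0.0383
```

Call:
carry_out([
  [[0.45,0,0,0,0,0,1],[0.45,0,0,0,0,0,1],[0.45,0,0,0,0,0,1],[0.45,0,0,0,0,0,1],[0.45,0,0,0,0,0,1],[0.45,0,0,0,0,0,1],[0.45,0,0,0,0,0,1],[0.45,0,0,0,0,0,1],[0.45,0,0,0,0,0,1],[0.45,0,0,0,0,0,1]],
])

```text
time: 27.75
eef_pos: [0.463, -0.2814, 0.2041]
orientation: [0.674, 0.739, -0.0, -0.001]
wrist_force: [-0.3, 0.1, 0.9]
gripper_width: 0.0385
```

Run:
```python
from h import *
go([.465,-.283,.038],96); c=cam("wrist"); cv2.imwrite("pics/w20.png",c["pixels"][:,:,::-1])
```

```text
t 27.75 pos [ 0.463  -0.2814  0.2041] yaw 95.30 tilt 0.14 w 0.0385 F [-0.3  0.1  0.9] j [-0.65  0.08  1.43 -0.    1.63 -0.74]
 shift units [-0.05  0.05  4.15] turn units -0.14
```

View pics/w20.png

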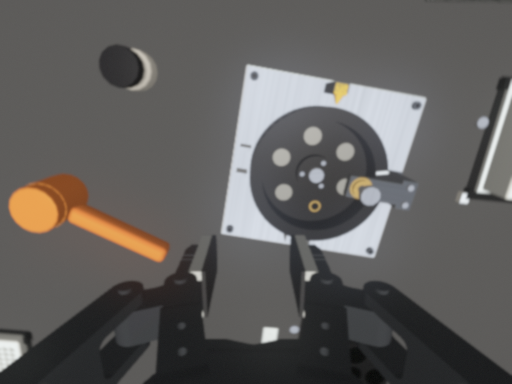

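Good; descend and pinch the right rim.

Call:
carry_out([
  [[0.45,-0.05,0.05,0.8,0,0,-0.14],[0.45,0,0,0.9,0,0,0],[0.45,0,0,0.9,0,0,0],[0.45,0,0,0.9,0,0,0],[0.45,0,0,0.5,0,0,0],[0.45,0,0,0.15,0,0,0],[0,0,0,0,0,0,0],[0,0,0,0,0,0,0],[0,0,0,0,0,0,0],[0,0,0,0,0,0,0]],
])

```text
time: 28.8
eef_pos: [0.4659, -0.2832, 0.0406]
orientation: [0.667, 0.745, -0.0, 0.0]
wrist_force: [-2.3, -0.0, 0.2]
gripper_width: 0.0117
```

Run:
```python
from h import *
s,_,y=st(); 
print("implied centre",s["eef_pos"][:2]-.064*np.array([np.cos(y*np.pi/180+np.pi/2),np.sin(y*np.pi/180+np.pi/2)]))
c=cam("wrist"); cv2.imwrite("pics/w21.png",c["pixels"][:,:,::-1])
```

```text
t 28.80 pos [ 0.4659 -0.2832  0.0406] yaw 96.31 tilt 0.07 w 0.0117 F [-2.3 -0.   0.2] j [-0.65  0.19  1.64 -0.    1.31 -0.76]
implied centre [ 0.5296 -0.2762]
```

View pics/w21.png

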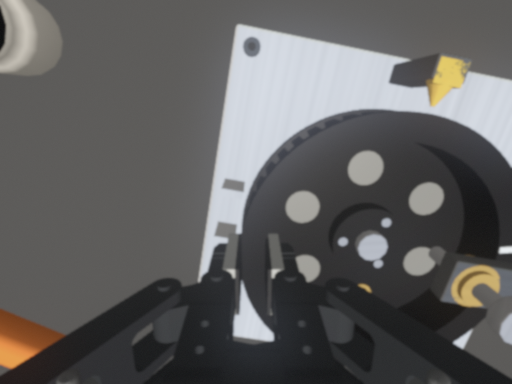

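Call:
carry_out([
  [[0,-0.14,0.006,0,0,0,-1],[0,-0.14,0.006,0,0,0,-1],[0,-0.14,0.006,0,0,0,-1],[0,-0.14,0.006,0,0,0,-1],[0,-0.14,0.006,0,0,0,-1],[0,-0.14,0.006,0,0,0,-1],[0,-0.14,0.006,0,0,0,-1],[0,-0.14,0.006,0,0,0,-1],[0,-0.14,0.006,0,0,0,-1],[0,-0.14,0.006,0,0,0,-1]],
])

```text
time: 29.85
eef_pos: [0.4943, -0.329, 0.0406]
orientation: [0.288, 0.958, 0.0, -0.0]
wrist_force: [-3.8, 1.9, 1.9]
gripper_width: 0.0117
```

Call:
carry_out([
  [[0,-0.14,0.006,0,0,0,-1],[0,-0.14,0.006,0,0,0,-1],[0,-0.14,0.006,0,0,0,-1],[0,-0.14,0.006,0,0,0,-1],[0,-0.14,0.006,0,0,0,-1],[0,-0.014,0,0,0,0,-0.1],[0,0,0,0,0,0,0],[0.45,0,0,0,0,0,0],[0.45,0,0,0,0,0,0],[0.45,0,0,0,0,0,0]],
])

```text
time: 30.85
eef_pos: [0.5211, -0.34, 0.0401]
orientation: [0.072, 0.997, -0.001, 0.001]
wrist_force: [0.5, 0.8, 0.4]
gripper_width: 0.0382
```

Call:
carry_out([
  [[0.45,0,0,-0.8,0,0,0],[0.45,0,0,-0.9,0,0,0],[0.45,0,0,-0.9,0,0,0],[0.45,0,0.8,-0.9,0,0,0],[0.45,0.4,0.8,-0.7,0,0,0],[0.45,0,0,0,0,0,0],[0.45,0,0,0,0,0,0],[0.45,0,0,0,0,0,0],[0.45,0,0,0,0,0,0],[0.45,0,0,0,0,0,0]],
])

```text
time: 31.85
eef_pos: [0.5135, -0.2743, 0.2058]
orientation: [0.072, 0.997, 0.001, -0.001]
wrist_force: [0.1, -0.6, -0.2]
gripper_width: 0.0387
```

Run:
```python
from h import *
st(); c=cam("wrist"); cv2.imwrite("pics/w22.png",c["pixels"][:,:,::-1]); crop(c,230,130,360,230,6,"w22c.png")
```

```text
t 31.85 pos [ 0.5135 -0.2743  0.2058] yaw 171.72 tilt 0.17 w 0.0387 F [ 0.1 -0.6 -0.2] j [-0.59  0.17  1.33 -0.    1.65 -2.01]
```

View pics/w22.png

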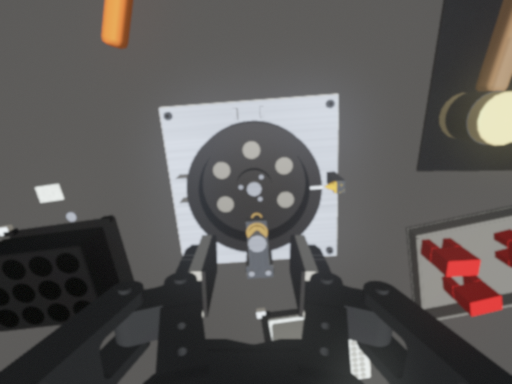

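View pics/w22c.png

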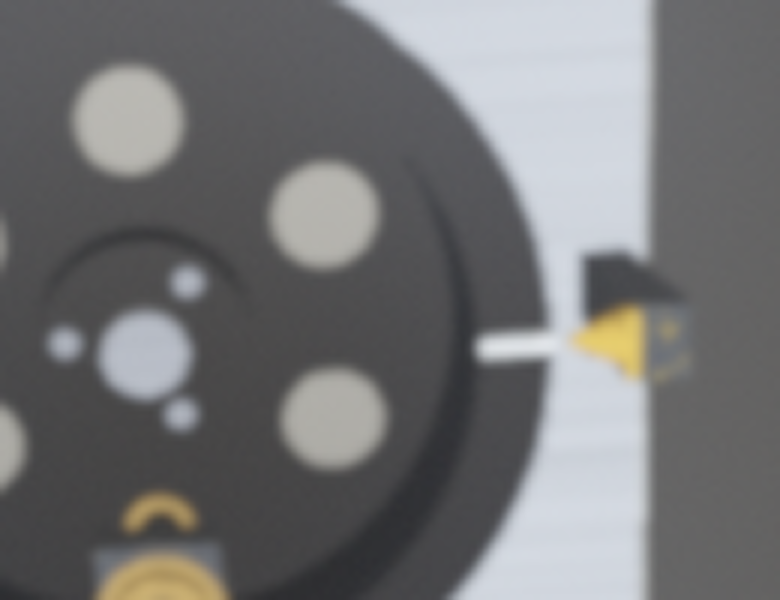

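Run:
```python
from meas import *
c=cam("wrist"); o=m(c,(230,130),6,dict(mo=(552,344,.05),mi=(479,350,.05),pt=(570,341,.05),sh=(145,355,.04)))
C=o['sh']
for p in('mo','mi','pt'): d=o[p]-C;print(p,np.degrees(np.arctan2(d[1],d[0])),np.linalg.norm(d))
c=cam("top"); crop(c,150,100,390,280,3,"t22.png")
```

```text
mo [ 0.5346 -0.2044]
mi [ 0.5339 -0.2171]
pt [ 0.5345 -0.2013]
sh [ 0.5293 -0.2752]
mo 85.72362362982926 0.0709665806192418
mi 85.52536509540252 0.05827564517041165
pt 85.97542549403369 0.07409247119484325
```

View pics/t22.png

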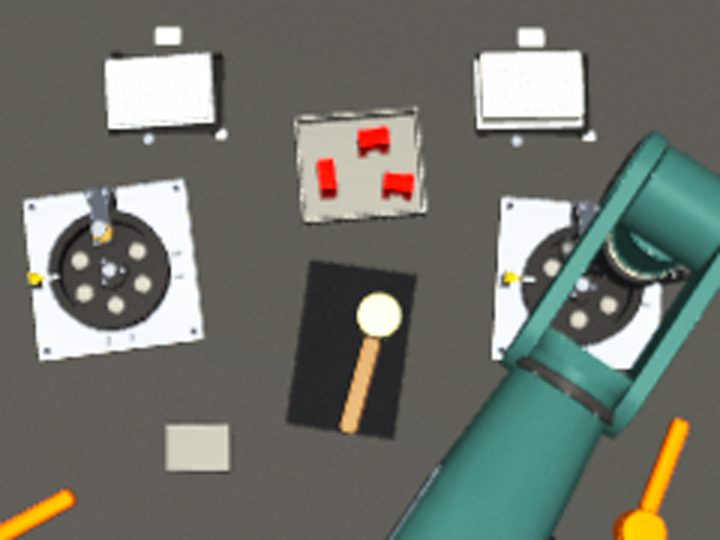

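Run:
```python
from h import *
c=cam("top"); h=back(c,379/3+150-.33,315/3+100-.33,.065); e=back(c,349/3+150-.33,431/3+100-.33,.046); d=e-h
print(h,e,np.linalg.norm(d[:2]),np.degrees(np.arctan2(d[1],d[0])))
w=cam("wrist"); crop(w,400,0,512,200,4,"w22d.png")
go([*h[:2],.025],np.degrees(np.arctan2(d[1],d[0])))
print(back(w,498,118,.065))
```

```text
[ 0.4881 -0.0336  0.065 ] [0.3553 0.0003 0.046 ] 0.1370465902152185 165.65877432536874
t 32.10 pos [ 0.5139 -0.274   0.2073] yaw 171.76 tilt 0.04 w 0.0386 F [-0.8 -0.5 -0.5] j [-0.59  0.17  1.33 -0.    1.65 -2.01]
 shift units [1.5  5.85 4.56] turn units 1.22
[ 0.4874 -0.0399  0.065 ]
```

View pics/w22d.png

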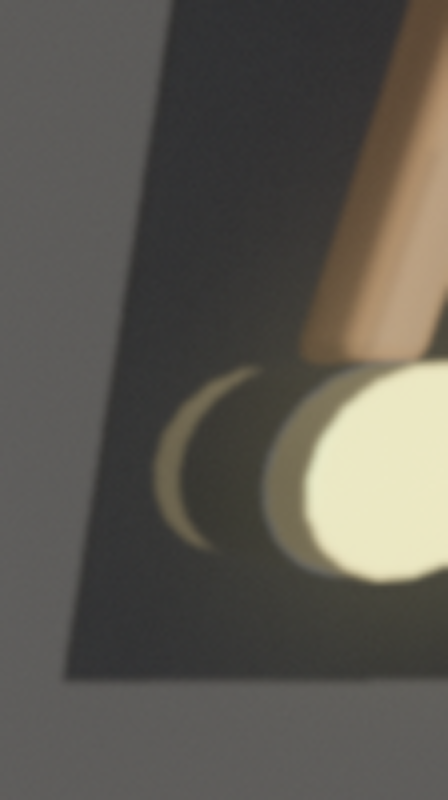

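Call:
carry_out([
  [[1,0.22,0.83,0,0,0,0],[1,0.22,0.83,0,0,0,0],[1,0.22,0.83,0,0,0,0],[1,0.22,0.83,0,0,0,0],[1,0.22,0.83,0,0,0,0],[1,0.22,0.83,0,0,0,0],[1,0.18,0.82,0.4,0,0,0],[1,0,0,0.7,0,0,0.6],[1,0,0,0.7,0,0,0.6],[1,0,0,0,0,0,0]],
])

```text
time: 33.1
eef_pos: [0.4848, -0.0346, 0.1315]
orientation: [0.123, 0.992, 0.0, -0.004]
wrist_force: [-0.3, -0.4, -0.9]
gripper_width: 0.0852
```

Run:
```python
from h import *
s,_,_=st(); c=cam("wrist"); cv2.imwrite("pics/w23.png",c["pixels"][:,:,::-1]); print(proj(c,[*s["eef_pos"][:2],.065]))
```

```text
t 33.10 pos [ 0.4848 -0.0346  0.1315] yaw 165.84 tilt 0.51 w 0.0852 F [-0.3 -0.4 -0.9] j [-0.19 -0.01  1.67 -0.    1.49 -1.51]
[252.6877 207.1414]
```

View pics/w23.png

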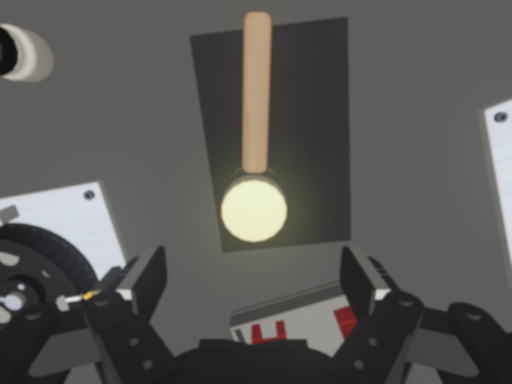

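Call:
carry_out([
  [[1,-0.06,0,0.5,0,0,0],[1,0,0,0.8,0,0,0],[1,0,0,0.8,0,0,0],[1,0,0,0.45,0,0,0],[1,0,0,0.1,0,0,0],[0.3,0,0,0,0,0,0],[0.3,0,0,0,0,0,0],[0.3,0,0,0,0,0,0],[0.3,0,0,0,0,0,0],[0.3,0,0,0,0,0,0]],
], grip_force=80)

```text
time: 34.15
eef_pos: [0.4924, -0.0365, 0.0324]
orientation: [0.124, 0.992, -0.0, 0.003]
wrist_force: [0.3, 1.7, 6.5]
gripper_width: 0.0482
```

Call:
carry_out([
  [[0.3,0,0,0,0,0,0],[0.3,0,0,-0.3,0,0,0],[0.3,0,0,-0.6,0,0,0],[0.3,0,0,-0.8,0,0,0],[0.3,0,0,-0.8,0,0,0],[0.3,0,0,-0.8,0,0,0],[0.3,0,0,-0.5,0,0,0],[0.3,0,0,0,0,0,0],[0.3,0,0,0,0,0,0],[0.3,0,0,0,0,0,0]],
])

```text
time: 35.15
eef_pos: [0.4887, -0.0359, 0.1793]
orientation: [0.124, 0.992, 0.0, -0.002]
wrist_force: [-1.3, 0.3, -4.1]
gripper_width: 0.0484
```

Run:
```python
from h import *
for n,C,yw in (("R",[.5293,-.276],-4.1),("L",[.5435,.2824],8.4)):
    a=np.radians(yw); print(n); go([C[0]+.04*np.cos(a),C[1]+.04*np.sin(a),.145])
c=cam("wrist"); cv2.imwrite("pics/w24.png",c["pixels"][:,:,::-1])
c=cam("side"); crop(c,200,120,330,270,4,"s24.png")
```

```text
R
t 35.15 pos [ 0.4887 -0.0359  0.1793] yaw 165.78 tilt 0.27 w 0.0484 F [-1.3  0.3 -4.1] j [-0.19 -0.03  1.59 -0.    1.58 -1.51]
 shift units [-3.45 -5.39  0.84] turn units None
L
t 35.15 pos [ 0.4887 -0.0359  0.1793] yaw 165.78 tilt 0.27 w 0.0484 F [-1.3  0.3 -4.1] j [-0.19 -0.03  1.59 -0.    1.58 -1.51]
 shift units [-0.3   8.44  0.85] turn units None
```

View pics/w24.png

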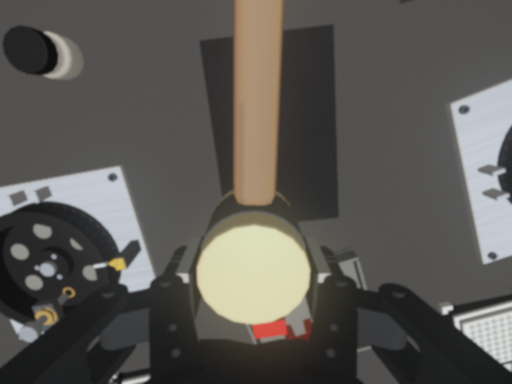

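View pics/s24.png

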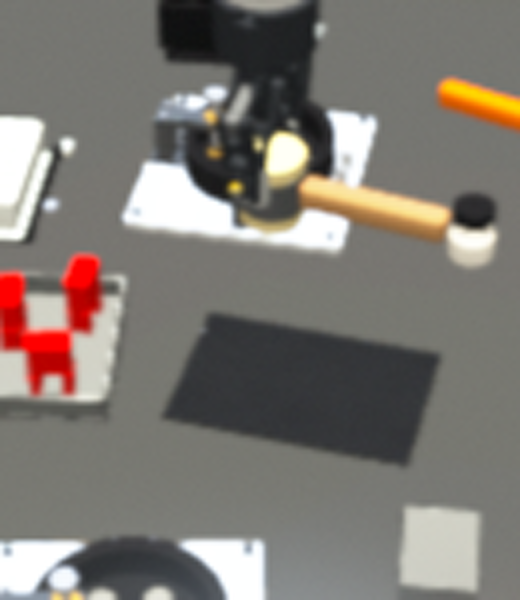

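Call:
carry_out([
  [[0.3,-0.49,-0.77,0,0,0,0],[0.3,-0.49,-0.77,0,0,0,0],[0.3,-0.49,-0.77,0,0,0,0],[0.3,-0.49,-0.77,0,0,0,0],[0.3,-0.49,-0.77,0,0,0,0],[0.3,-0.49,-0.77,0.2,0,0,0],[0.3,-0.49,-0.77,0.2,0,0,0],[0.3,0,0,0.3,0,0,0],[0.3,0,0,0.1,0,0,0],[0.3,0,0,0,0,0,0]],
])

```text
time: 36.25
eef_pos: [0.5691, -0.2776, 0.1472]
orientation: [0.124, 0.992, 0.001, -0.002]
wrist_force: [0.2, 0.5, -4.4]
gripper_width: 0.0483
```

Run:
```python
from h import *
go([.5692,-.2789,.12])
c=cam("wrist"); cv2.imwrite("pics/w25.png",c["pixels"][:,:,::-1])
c=cam("side"); crop(c,210,100,320,200,6,"s25.png"); print([proj(c,[.5692,-.2789,z]) for z in (.09,.12)])
```

```text
t 36.25 pos [ 0.5691 -0.2776  0.1472] yaw 165.81 tilt 0.29 w 0.0483 F [ 0.2  0.5 -4.4] j [-0.54  0.3   1.28  0.    1.56 -1.87]
 shift units [-0.01 -0.03  0.68] turn units None
[array([253.2536, 142.6849]), array([253.0309, 135.6984])]
```

View pics/w25.png

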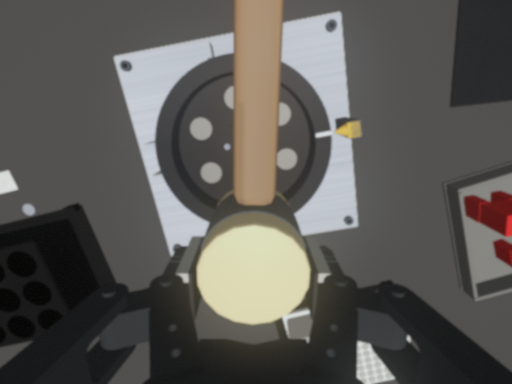

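View pics/s25.png

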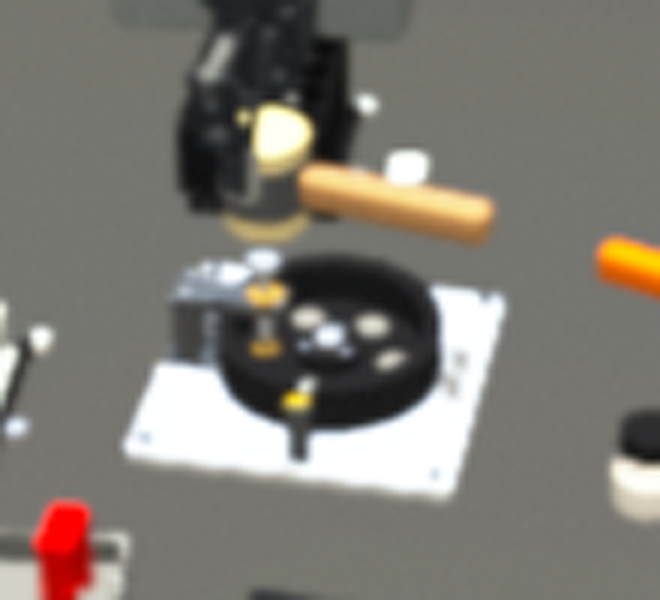

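Call:
carry_out([
  [[0.3,0,0,0.3,0,0,0],[0.3,0,0,0.2,0,0,0],[0.3,0,0,0.1,0,0,0],[0.3,0,0,0.07,0,0,0],[0.3,0,0,0.07,0,0,0],[0.3,0,0,0.07,0,0,0],[0.3,0,0,0.07,0,0,0],[0.3,0,0,0.07,0,0,0],[0.3,0,0,0,0,0,0],[0.3,0,0,0,0,0,0]],
])

```text
time: 37.35
eef_pos: [0.5703, -0.2789, 0.1122]
orientation: [0.124, 0.992, -0.0, 0.0]
wrist_force: [-1.9, 1.1, 1.8]
gripper_width: 0.048
```

Run:
```python
from h import *
st()
```

```text
t 37.35 pos [ 0.5703 -0.2789  0.1122] yaw 165.78 tilt 0.04 w 0.0480 F [-1.9  1.1  1.8] j [-0.54  0.32  1.33  0.    1.49 -1.87]
```

Call:
carry_out([
  [[0.3,0,0,0.05,0,0,0],[0.3,0,0,0.05,0,0,0],[0.3,0,0,0.05,0,0,0],[0.3,0,0,0.05,0,0,0],[0.3,0,0,0.03,0,0,0],[0.3,0,0,0,0,0,0],[0.3,0,0,0,0,0,0],[0.3,0,0,0,0,0,0],[0.3,0,0,0,0,0,0],[0.3,0,0,0,0,0,0]],
])

```text
time: 38.35
eef_pos: [0.5704, -0.2789, 0.1043]
orientation: [0.124, 0.992, -0.0, 0.001]
wrist_force: [-4.0, 2.7, 7.8]
gripper_width: 0.0481
```

Run:
```python
from h import *
st()
```

```text
t 38.35 pos [ 0.5704 -0.2789  0.1043] yaw 165.79 tilt 0.08 w 0.0481 F [-4.   2.7  7.8] j [-0.54  0.33  1.34  0.    1.47 -1.87]
```

Call:
carry_out([
  [[0.3,0,0,0.04,0,0,0],[0.3,0,0,0.04,0,0,0],[0.3,0,0,0.03,0,0,0],[0.3,0,0,0,0,0,0],[0.3,0,0,0,0,0,0],[0.3,0,0,0,0,0,0],[0.3,0,0,0,0,0,0],[0.3,0,0,0,0,0,0],[0.3,0,0,0,0,0,0],[0.3,0,0,0,0,0,0]],
])

```text
time: 39.35
eef_pos: [0.5707, -0.279, 0.1043]
orientation: [0.124, 0.992, -0.001, 0.002]
wrist_force: [-8.7, 5.5, 22.1]
gripper_width: 0.048
```

Run:
```python
from h import *
st(); c=cam("side"); crop(c,210,100,320,200,6,"s26.png")
```

```text
t 39.35 pos [ 0.5707 -0.279   0.1043] yaw 165.80 tilt 0.23 w 0.0480 F [-8.7  5.5 22.1] j [-0.54  0.33  1.34 -0.    1.47 -1.87]
```

View pics/s26.png

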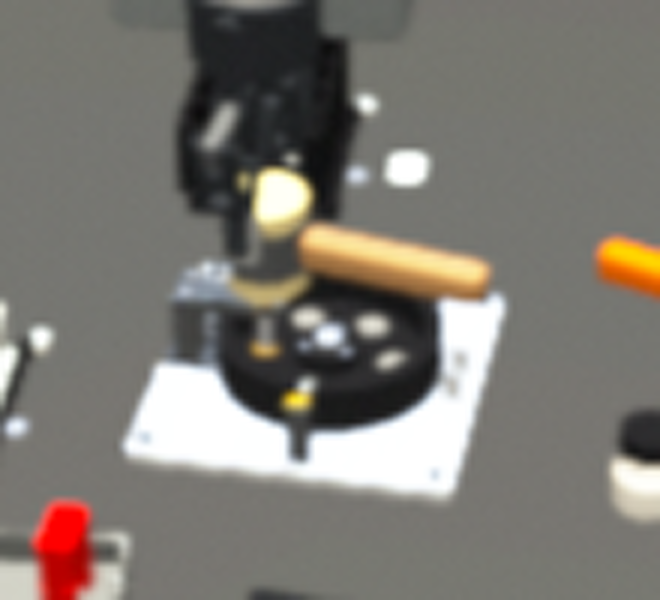

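Call:
carry_out([
  [[0.3,0,0,-0.4,0,0,0],[0.3,0,0,-0.7,0,0,0],[0.3,0,0,-0.7,0,0,0],[0.3,0.22,0.92,0,0,0,0],[0.3,0.22,0.92,0,0,0,0],[0.3,0.22,0.92,0,0,0,0],[0.3,0.22,0.92,0,0,0,0],[0.3,0.22,0.92,0,0,0,0],[0.3,0.22,0.92,0,0,0,0],[0.3,0.22,0.92,0,0,0,0]],
])

```text
time: 40.4
eef_pos: [0.5736, -0.0128, 0.1681]
orientation: [0.124, 0.992, -0.0, -0.001]
wrist_force: [1.1, -0.1, -4.8]
gripper_width: 0.048
```

Run:
```python
from h import *
go([.5831,.2882,.145]); c=cam("side"); crop(c,210,100,320,200,6,"s27.png")
```

```text
t 40.40 pos [ 0.5736 -0.0128  0.1681] yaw 165.76 tilt 0.07 w 0.0480 F [ 1.1 -0.1 -4.8] j [-0.12  0.16  1.41 -0.    1.57 -1.44]
 shift units [1.62 7.35 0.58] turn units None
```

View pics/s27.png

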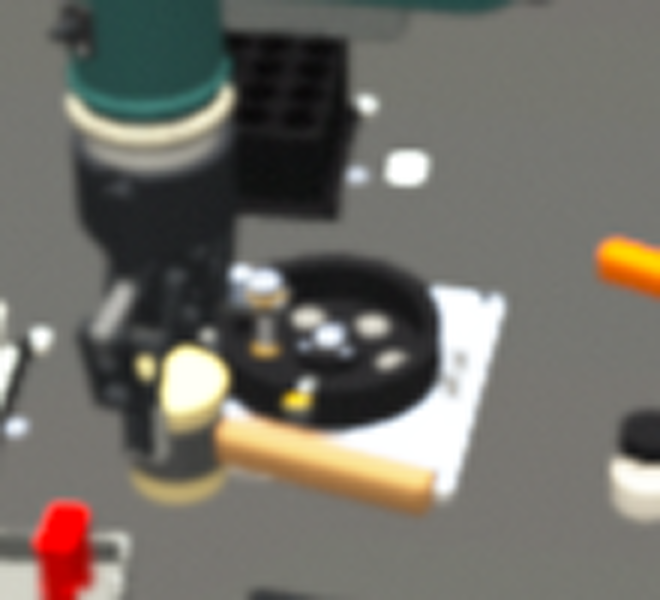

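Call:
carry_out([
  [[0.3,0.2,0.92,0,0,0,0],[0.3,0.2,0.92,0,0,0,0],[0.3,0.2,0.92,0,0,0,0],[0.3,0.2,0.92,0,0,0,0],[0.3,0.2,0.92,0,0,0,0],[0.3,0.2,0.92,0,0,0,0],[0.3,0.2,0.92,0,0,0,0],[0.3,0.2,0.92,0,0,0,0],[0.3,0,0,0,0,0,0],[0.3,0,0,0,0,0,0]],
])

```text
time: 41.45
eef_pos: [0.5838, 0.2875, 0.1678]
orientation: [0.123, 0.992, -0.001, -0.001]
wrist_force: [-0.2, -0.4, -3.8]
gripper_width: 0.0482
```

Run:
```python
from h import *
go([.5831,.2882,.122]); c=cam("side"); crop(c,160,200,300,320,5,"s28.png")
```

```text
t 41.45 pos [0.5838 0.2875 0.1678] yaw 165.88 tilt 0.16 w 0.0482 F [-0.2 -0.4 -3.8] j [ 0.37  0.33  1.21 -0.    1.61 -0.95]
 shift units [0.02 0.02 1.14] turn units None
```

View pics/s28.png

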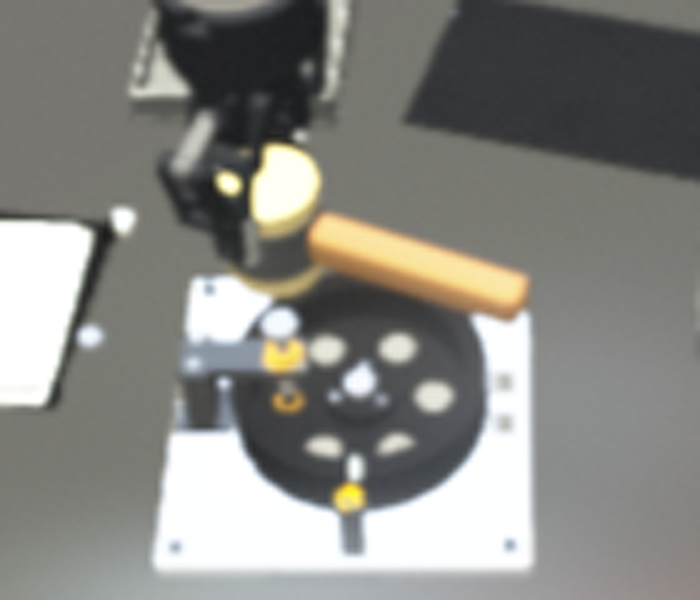

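Call:
carry_out([
  [[0.3,0.02,0.02,0.4,0,0,0],[0.3,0,0,0.5,0,0,0],[0.3,0,0,0.2,0,0,0],[0.3,0,0,0.07,0,0,0],[0.3,0,0,0.07,0,0,0],[0.3,0,0,0.07,0,0,0],[0.3,0,0,0.07,0,0,0],[0.3,0,0,0.07,0,0,0],[0.3,0,0,0.07,0,0,0],[0.3,0,0,0,0,0,0]],
])

```text
time: 42.5
eef_pos: [0.5841, 0.2878, 0.1099]
orientation: [0.124, 0.992, 0.0, 0.001]
wrist_force: [-0.4, -3.6, 1.9]
gripper_width: 0.048
```

Call:
carry_out([
  [[0.3,0,0,0.05,0,0,0],[0.3,0,0,0.05,0,0,0],[0.3,0,0,0.05,0,0,0],[0.3,0,0,0.03,0,0,0],[0.3,0,0,0.02,0,0,0],[0.3,0,0,0,0,0,0],[0.3,0,0,0,0,0,0],[0.3,0,0,0,0,0,0],[0.3,0,0,0,0,0,0],[0.3,0,0,0,0,0,0]],
])

```text
time: 43.5
eef_pos: [0.5842, 0.2879, 0.1043]
orientation: [0.124, 0.992, 0.0, 0.002]
wrist_force: [-2.1, -4.4, 11.9]
gripper_width: 0.0481
```

Call:
carry_out([
  [[0.3,0,0,0.05,0,0,0],[0.3,0,0,0,0,0,0],[0.3,0,0,0,0,0,0],[0.3,0,0,0,0,0,0],[0.3,0,0,-0.5,0,0,0],[0.3,0,0,-0.7,0,0,0],[0.3,0,0,-0.7,0,0,0],[0.3,0,-0.8,0,0,0,0],[0.3,0,-0.9,0,0,0,0],[0.3,0,-0.9,0,0,0,0]],
])

```text
time: 44.5
eef_pos: [0.5565, 0.1874, 0.1727]
orientation: [0.123, 0.992, 0.0, -0.002]
wrist_force: [0.1, -0.6, -4.2]
gripper_width: 0.0482
```

Run:
```python
from h import *
go([.485,-.015,.15]); c=cam("side"); crop(c,160,200,300,320,5,"s29.png");c=cam("wrist"); cv2.imwrite("pics/w29.png",c["pixels"][:,:,::-1])
```

```text
t 44.50 pos [0.5565 0.1874 0.1727] yaw 165.89 tilt 0.21 w 0.0482 F [ 0.1 -0.6 -4.2] j [ 0.23  0.19  1.37  0.    1.58 -1.1 ]
 shift units [ 0.5  -5.34  0.57] turn units None
```

View pics/s29.png

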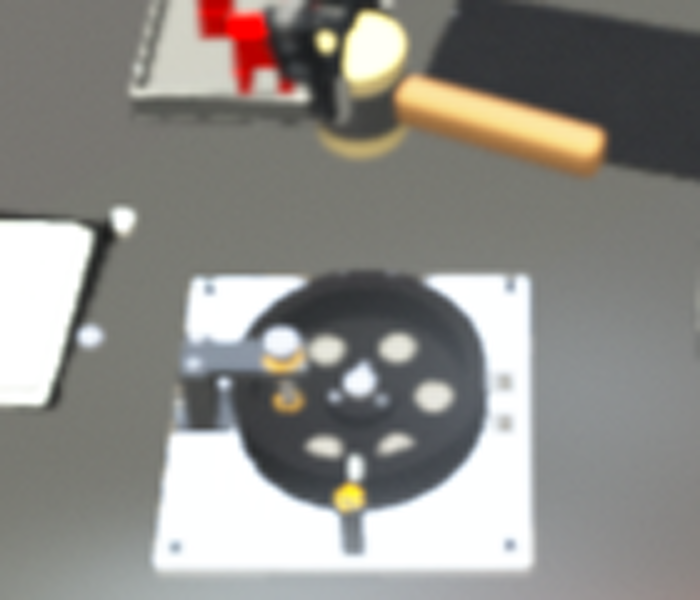

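View pics/w29.png

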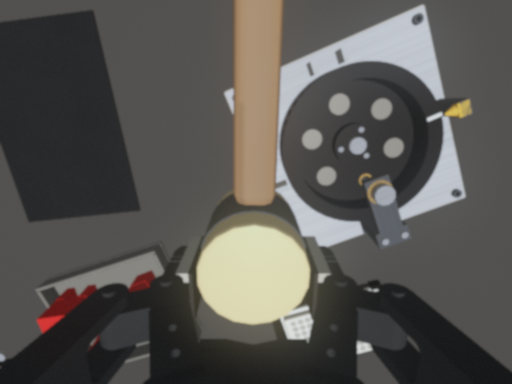

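Left pin is home and the mark still at the pointer. Carry the mallet back to the mat.

Call:
carry_out([
  [[0.3,0.1,-0.9,0,0,0,0],[0.3,0.1,-0.9,0,0,0,0],[0.3,0.1,-0.9,0,0,0,0],[0.3,0.1,-0.9,0,0,0,0],[0.3,0.1,-0.9,0,0,0,0],[0.3,0,-0.84,0.2,0,0,0],[0.3,0,0,0.7,0,0,0],[0.3,0,0,0.8,0,0,0],[0.3,0,0,0.5,0,0,0],[0.3,0,0,0,0,0,0]],
])

```text
time: 45.6
eef_pos: [0.4825, -0.0134, 0.0818]
orientation: [0.124, 0.992, 0.001, -0.005]
wrist_force: [-0.6, 0.3, -4.5]
gripper_width: 0.0483
```

Run:
```python
from h import *
go([.485,-.015,.034]); c=cam("side"); crop(c,200,120,330,270,4,"s30.png")
```

```text
t 45.60 pos [ 0.4825 -0.0134  0.0818] yaw 165.80 tilt 0.63 w 0.0483 F [-0.6  0.3 -4.5] j [-0.15  0.03  1.74  0.    1.39 -1.47]
 shift units [-0.08 -0.02  1.2 ] turn units None
```

View pics/s30.png

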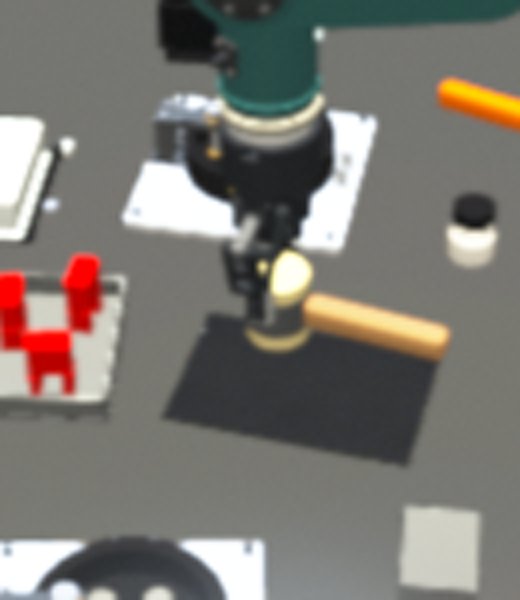

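Call:
carry_out([
  [[0.3,0,0,0.4,0,0,0],[0.3,0,0,0.4,0,0,0],[0.3,0,0,0.2,0,0,0],[0.3,0,0,0.1,0,0,0],[0.3,0,0,0.06,0,0,0],[0.3,0,0,0.04,0,0,0],[0.3,0,0,0.03,0,0,0],[0.3,0,0,0.03,0,0,0],[0.3,0,0,0,0,0,0],[0.3,0,0,0,0,0,0]],
])

```text
time: 46.65
eef_pos: [0.4861, -0.015, 0.0371]
orientation: [0.124, 0.992, -0.0, 0.0]
wrist_force: [0.5, -0.0, -4.3]
gripper_width: 0.0483
```

Run:
```python
from h import *
st()
```

```text
t 46.65 pos [ 0.4861 -0.015   0.0371] yaw 165.78 tilt 0.02 w 0.0483 F [ 0.5 -0.  -4.3] j [-0.15  0.07  1.79 -0.    1.28 -1.47]
```

Call:
carry_out([
  [[0.3,0,0,0.04,0,0,0],[0.3,0,0,0.03,0,0,0],[0.3,0,0,0.03,0,0,0],[0.3,0,0,0.02,0,0,0],[0.3,0,0,0.01,0,0,0],[0.3,0,0,0,0,0,0],[0.3,0,0,0,0,0,0],[0.3,0,0,0,0,0,0],[0.3,0,0,0,0,0,0],[0.3,0,0,0,0,0,0]],
])

```text
time: 47.65
eef_pos: [0.486, -0.0149, 0.0325]
orientation: [0.124, 0.992, -0.0, 0.0]
wrist_force: [-4.9, 0.7, 5.8]
gripper_width: 0.0481
```

On the mat (force turned from -4.3 to +5.8 N). Release and rise.

Call:
carry_out([
  [[0.5,0,0,0,0,0,0],[0.75,0,0,0,0,0,0],[1,0,0,0,0,0,0],[1,0,0,0,0,0,0],[1,0,0,0,0,0,0],[1,0,0,0,0,0,0],[1,0,0,-0.3,0,0,0],[1,0,0,-0.6,0,0,0],[1,0,0,-0.8,0,0,0],[1,0,0,-0.8,0,0,0]],
])

```text
time: 48.65
eef_pos: [0.4858, -0.0149, 0.1334]
orientation: [0.124, 0.992, -0.0, 0.0]
wrist_force: [1.1, 0.4, -0.1]
gripper_width: 0.0857
```

Call:
carry_out([
  [[1,0,0,-0.8,0,0,0],[1,0,0,-0.8,0,0,0],[1,0,0,-0.8,0,0,0],[1,0.9,0,0,0,0,0],[1,0.9,0,0,0,0,0],[1,0.9,0,0,0,0,0],[1,0,0,0,0,0,0],[1,0,0,0,0,0,0],[1,0,0,0,0,0,0],[1,0,0,0,0,0,0]],
])

```text
time: 49.65
eef_pos: [0.3821, 0.0114, 0.2278]
orientation: [0.124, 0.992, -0.0, 0.0]
wrist_force: [-0.0, 0.8, 0.5]
gripper_width: 0.0853
```

Run:
```python
from h import *
st(); c=cam("side"); crop(c,160,110,320,320,4,"s31.png"); cv2.imwrite("pics/s31.png",cv2.resize(c["pixels"][110:320,160:320,::-1],None,fx=2.8,fy=2.8,interpolation=cv2.INTER_CUBIC))
c=cam("top"); crop(c,150,100,390,280,3,"t31.png"); c=cam("wrist"); cv2.imwrite("pics/w31.png",c["pixels"][:,:,::-1])
```

```text
t 49.65 pos [0.3821 0.0114 0.2278] yaw 165.77 tilt 0.01 w 0.0853 F [-0.   0.8  0.5] j [-0.12 -0.3   1.73 -0.    1.71 -1.44]
```

View pics/s31.png

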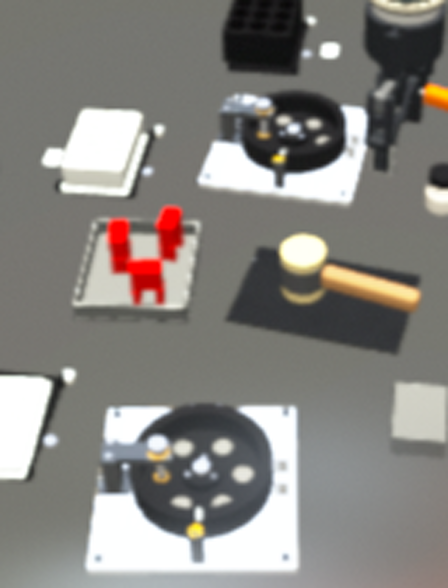

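View pics/t31.png

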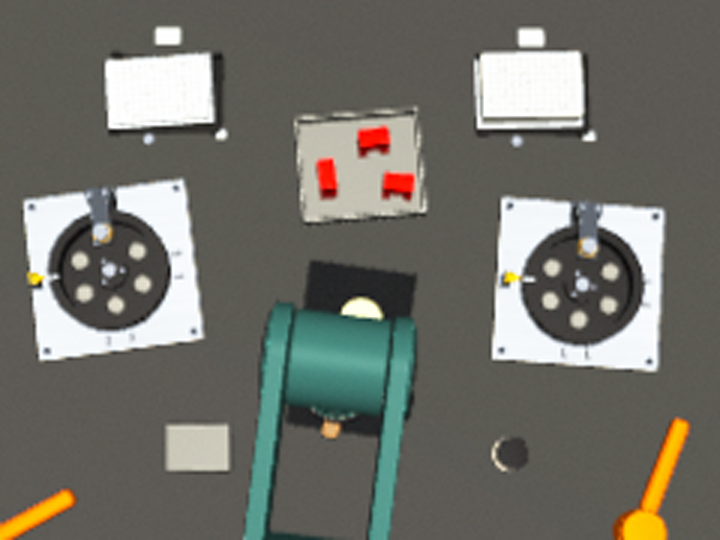

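View pics/w31.png

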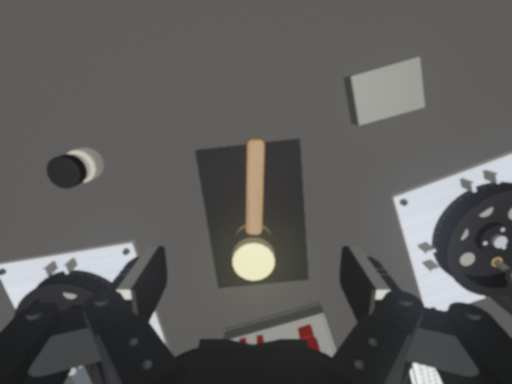

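Run:
```python
from h import *
s=cam("side"); print(proj(s,[.5692,-.2789,.075]),proj(s,[.5831,.2882,.075]))
print(manip.sign_off())
```

```text
[253.3628 146.1125] [215.6683 267.7191]
the job is handed in; nothing more can be done
None
```

The job is finished and handed in at about 50 s. My last checks all passed, but sign-off gives no verdict.

- **Clips:** Three red clips were present, two on the left unit and one on the right. All three stand in the grey tray in the final top and side pictures.
- **Pulleys:** Close pictures after turning put the left mark about 1.2° (1.4 mm) past its pointer and the right about 0.3° off. The allowance is 4 mm. After the pins were driven, I checked the marks only in coarser pictures, and both still stood at their pointers.
- **Pins:** Both were driven with the mallet head only. On each, the tool stopped at the same height (z = 0.1043 m) while the force kept rising, which indicates the hard stop.
- **Mallet:** It had been knocked a few centimetres aside before I picked it up, so I measured its position again first. It now stands upright on the mat, released and with the gripper clear.
- **Bystanders:** None of the labware or other items in view had visibly moved.

The cameras and the fingers disagreed by 2–5 mm on the pulley centres; I used the positions found when the fingers closed on the rims.

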